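Refit the selector lever on the bench gas valve

TASK

The lever of the bench selector valve has been taken off for cleaning. Thread it back on the splined stem, gently feeling for the splines so that its arm points the way the stem's nib points, until the hub is fully home on the collar; then turn it anticlockwise (seen from above) to its stop and let go. Do not force it, and leave everything else on the bench where it is.

Things in the scene. Friction and masses are not known exactly. Their poses are not given: they have to be found in the camera images.
- lever: Loose aluminium lever, about 220 g, lying flat: a square hub 44 x 44 mm, 40 mm high, with a flat arm 18 mm wide and 10 mm thick (level with the hub's underside) along +x to an upright grey end grip. Origin: on the bore's axis at the hub's underside; x along the arm, z up. The hub's flat faces towards +y and -y, 44 mm apart, are free to be gripped from above.
- lever_bore (a point): Centre of the top of the hub's bore, 40 mm above the hub's underside. The bore goes right through: 18 x 18 mm square, with four slots 8.5 mm wide that make a cross 33 mm from end to end, along the hub's x and y. Same axes as the lever.
- lever_tip (a point): Centre of the top of the lever's grey end grip (20 mm across), 118 mm from the bore's axis along the lever's x and 36 mm above the hub's underside.
- valve: Selector valve, fixed: steel foot plate 140 x 120 x 8 mm, grey block 90 x 90 mm up to 53 mm with three brass ports, upright steel stem in the middle. Origin: on the stem's axis at bench level, z up. The stem turns stiffly (about 0.15 N m) and stays where left. Its angle is not measured: see it from above or feel for it. A dark 6 mm wide nib on the collar shows the way the arm must point.
- stem_seat (a point): Centre of the top of the stem's round collar (48 mm across), 70 mm above the bench: the hub's underside rests here when home. At the start the nib, and so the arm when rightly fitted, points 0.35 to 1.2 rad clockwise (seen from above) of the valve's +y; the stem can turn clockwise only to 1.3 rad. A lever fitted a quarter turn out cannot reach the right end place.
- spline_top (a point): Centre of the top ends of the four splines, 92 mm above the bench. The splines form a cross, each 7 mm wide, 30 mm over opposite ones, from the collar up to here; one lies above the nib. The hub's underside rests at this height until its slots match (0.75 mm play each side), then drops 22 mm. The point is fixed to the block and does not turn with the stem.
- stem_top (a point): Tip of the stem, on its axis, 104 mm above the bench. Above the splines the stem is a plain round pilot 16 mm across, straight up to 98 mm and coned above, over which the hub's bore passes at any angle. Fixed to the block: does not turn with the stem.
- stop_mark (a point): Point on the valve's +y, 118 mm from the stem's axis and 106 mm above the bench: the end grip's top comes here, within about 12 mm to either side, when the stem, turned anticlockwise with the lever fitted, has its nib against the small fixed stop peg. The stop is firm: ease off when the turning effort rises from about 0.15 to 0.4 N m; more than about 1 N m is forcing it.
- washer: loose flat steel washer, 30 mm across, 5 mm thick, near the lever; bystander; origin at the centre of its underside
- pot: small white screw-cap jar, 38 mm across, 42 mm high, beside the valve; bystander; origin at the centre of its underside
- vial: small glass vial with a blue cap, 28 mm across, 55 mm high; bystander; origin at the centre of its underside
- beaker: glass beaker, 70 mm across, 90 mm high, towards the back; bystander; origin at the centre of its underside
- reagent: glass bottle with an orange cap, 80 mm across, 160 mm high, towards the back; bystander; origin at the centre of its underside
- spanner: open-ended steel spanner lying flat, 140 mm long, on the right; bystander
- tipbox: closed blue plastic box, 120 x 85 x 60 mm, on the left; bystander; origin at the centre of its underside
There are look-alikes about, which are no part of the job. What is shaped like the valve but blue, orange or turquoise is not meant.

How it is judged:
On the way:
1. the lever's hub is fully home on the collar, its slots over the splines (z of lever in the frame of valve between 0.066 and 0.0735 m and horizontal distance between lever and stem_top below 0.004 m and angle between lever's own z axis and vertical below 0.06 rad), for 0.2 s.
At the end, for the whole second after the job is handed in: The lever's hub sits level on the collar (underside within 3.5 mm of the seat 70 mm above the bench, on the stem's axis within 4 mm) and its arm points along the valve's +y, at the anticlockwise stop (end grip within 18 mm either side of that line); the lever is at rest (all of step 1 and y of lever_tip in the frame of valve above 0.1 m and x of lever_tip in the frame of valve between -0.018 and 0.018 m and linear speed of lever below 0.01 m/s and angular speed of lever below 0.05 rad/s); the robot touches nothing.
It fails at once if the lever is pressed against the valve with more than 40 N before it is home (contact force between lever and valve above 40 N and z of lever in the frame of valve above 0.075 m).
It fails at once if the lever is forced against the valve, its splines or its stop with more than 160 N in all (about 1 N m of turning) (contact force between lever and valve above 160 N).
It fails at once if something else on the bench is pushed more than 25 mm (distance of any of washer, pot, vial, beaker, reagent, spanner, tipbox from where it was at the start of the episode above 0.025 m).
It also fails if it takes over 72 s, if anything falls off the work surface, if the arm or the gripper's body presses on something with over 40 N, if the wrist force passes 120 N, or if a joint passes its speed limit or range.

ROBOT

A 6-joint arm with a two-finger parallel gripper is mounted at the origin on the work surface. World frame = base frame: x ahead of the robot, y to its left, z up, the work surface at z = 0. Lengths are in m, angles in rad, forces in N, time in s.
With the tool pointing down it reaches from about 0.35 to 0.775 m from the base axis. Payload 5.5 kg.
Tool frame: the origin (TCP) lies between the finger pads; the fingertips stand 22 mm ahead of it and the grasp point (between the pads) lies 3 mm ahead of it (env.finger_overhang is the distance from the TCP to the fingertips, in m); y points along the fingers, x is the direction in which the jaws open and shut, and the axes are right-handed (so a half turn about y gives the same grasp; the last joint's range is limited). The gripper opens to 85 mm and grips with 20 to 120 N. Pads are 22 mm wide; open, the fingers measure 114 mm over their backs; the gripper's body (76 mm by 85 mm) begins 54 mm behind the grasp point. The pads swing forward as they close: fully open they stand 13 mm farther back than shut.
Start: joints at [-1.448, 0.313, 0.046, 1.304, 0, 1.431], TCP at [0.149, -0.555, 0.219] pointing down, gripper open.
Joint ranges: [-2.76, 2.76], [-0.86, 1.69], [-1.03, 1.26], [-2.2, 2.34], [-1.47, 1.5], [-3.14, 3.14]. Speed limits (rad/s): [2.57, 2.57, 3.14, 3.14, 3.14, 3.14].

INTERFACE

Orientations are given as a unit quaternion [w, x, y, z].
In Python, from workcell import monitor, cams, job, env gives the robot as it stands.
- The arm moves only by the tool drive_tool, never from a script. Its argument "plan" is text: rows parted by semicolons, each of 7 numbers parted by spaces: the opening, from -1 (shut) to 1 (fully open), then the shift along the tool's x, y, z in mm, then the turn, a rotation vector about the tool's x, y, z in degrees. In form: gripper x y z rx ry rz; .... A call has 1 to 8 rows; each row shifts and turns the pose as measured when the row begins, along the tool's axes as they then stand; what a row does not reach is not made up. A row lasts 1/8 s, in which the tool goes at most 62.5 mm and 10.7 degrees, less where a joint would pass 70% of its speed; a pose out of reach is approached as far as the arm can. A call is refused whole if a number of a shift passes 62.5 or a number of a turn 10.7, either way. A call with a gripper value outside its range is refused whole. The fingers move at their own pace and stop on an object; "grip_force" is the grip in N (left out, the last holds). Time passes only in rows, so rows that do not move let the fingers close. It gives the time, the measured TCP pose, the force and the opening at its end, in the units of the state.
- monitor.get_state(): the state, without advancing time (a new reading comes with each control period).
- cams.read_camera(name): name is "side" or "top" or "wrist"; returns (picture, depth): 384x512x3 uint8, red, green, blue; 384x512 float32, m along the optical axis (not along the pixel's ray), 0 where there is no reading.
- cams.calibration(name): a dict with "fx", "fy", "cx", "cy" (pixels), "D" ([k1, k2, p1, p2, k3] as OpenCV has them; the pictures are not rectified), "R" (3x3) and "t" (3): a world point X has camera coordinates R X + t. Camera axes: x right, y down, z forward; pixel columns grow to the right and rows downward; lengths in m; the calibration is good to about 2 mm. A picture is of the moment at which its call begins: read the wrist's pose just before it. calibration takes no time and is no camera call; for the wrist camera it gives the pose at the moment of the call.
- job.hand_in(): hands the job in, once; it reports no verdict.
The state is a dict: "clock": time; "joint_pos": joint angles; "qvel": joint speeds; "tau": joint torques, N m; "tcp_pos": TCP position; "orientation": TCP orientation; "wrist_force": force on the tool from outside, world axes, zero at the start; "ft_torque": the same for the moment, N m; "finger_gap": finger opening in m.
Only numpy, scipy, OpenCV 4.12 (cv2) and the standard library are available. Lean on these libraries where they do the work, as an engineer would, in place of code of your own. Each camera call takes 0.05 s, during which the arm holds its last target.

## Working session

There is one attempt and no reset: what is moved stays moved. The work goes in short steps, Python scripts to look and compute and a tool call to move; the robot and the scene stay as the last step left them, time stands still between calls to the robot, and variables do not carry over. Pictures are saved under pics/ and viewed, and the job is handed in when it is done.

Besides the shell and the picture viewer there is one more tool, called after "Call:" as name(argument=value, ...) on one line, values as JSON. drive_tool: Moves the arm, as the interface text tells. Its arguments: {"type":"object","properties":{"plan":{"type":"string"},"grip_force":{"type":"number"}},"required":["plan"]}

```bash
ls; mkdir -p pics; python3 - <<'E'
from workcell import monitor, cams, job, env
import cv2,json,numpy as np
for n in ["top","side","wrist"]:
    p,d=cams.read_camera(n); cv2.imwrite(f"pics/a_{n}.png",cv2.cvtColor(p,cv2.COLOR_RGB2BGR)); np.save(f"pics/a_{n}_d.npy",d)
    c=cams.calibration(n); print(n,{k:np.round(np.array(v),4).tolist() for k,v in c.items()})
print(monitor.get_state(),env.finger_overhang)
E
```

```text
pics
top {'fx': 357.111, 'fy': 357.111, 'cx': 266.4927, 'cy': 198.0663, 'D': [-0.1149, 0.0, 0.0, 0.0, 0.0], 'R': [[-0.02, -0.9998, -0.0087], [-0.9811, 0.0213, -0.1925], [0.1926, 0.0047, -0.9813]], 't': [0.0177, 0.5469, 1.0398]}
side {'fx': 372.1358, 'fy': 372.1358, 'cx': 255.792, 'cy': 193.8974, 'D': [-0.0913, 0.0, 0.0, 0.0, 0.0], 'R': [[0.9648, -0.2629, -0.0047], [-0.129, -0.4577, -0.8797], [0.2291, 0.8493, -0.4755]], 't': [-0.5128, 0.1682, 0.9155]}
wrist {'fx': 315.1974, 'fy': 315.1974, 'cx': 255.7015, 'cy': 190.6209, 'D': [0.0273, 0.0, 0.0, 0.0, 0.0], 'R': [[0.2598, -0.9657, -0.0013], [-0.9158, -0.2468, 0.317], [-0.3064, -0.0812, -0.9484]], 't': [-0.5752, -0.0412, 0.3811]}
{'clock': 0.15, 'joint_pos': array([-1.44760868e+00,  3.13845199e-01,  4.52867530e-02,  1.30358441e+00,
       -1.57822228e-05,  1.43122463e+00]), 'qvel': array([ 0.00051691, -0.00040069,  0.00254762, -0.00109006,  0.00113527,
        0.00113296]), 'tau': array([ 1.19667024e-03, -4.81066096e+01,  2.98814517e+01,  1.38603238e-02,
       -2.25279023e-04,  2.13681301e-05]), 'tcp_pos': array([ 0.14930977, -0.55489317,  0.21832302]), 'orientation': array([ 0.56152741, -0.56085648,  0.43052777, -0.42985209]), 'wrist_force': array([-0.45352315,  0.23385475,  0.23272029]), 'ft_torque': array([0.03455167, 0.01815516, 0.03946151]), 'finger_gap': 0.08515807561578258} 0.022
```

View pics/a_top.png

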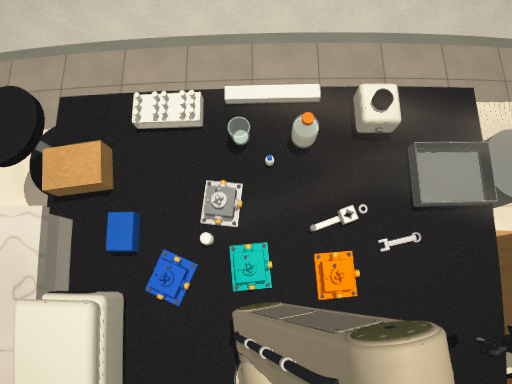

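View pics/a_side.png

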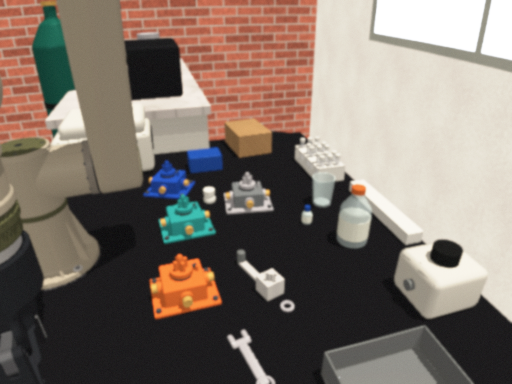

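View pics/a_wrist.png

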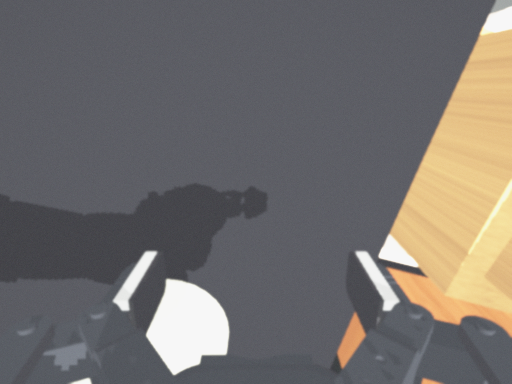

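```bash
cat > h.py <<'E'
import numpy as np,cv2
from workcell import monitor, cams, job, env
from scipy.spatial.transform import Rotation as Ro
def ray(c,u,v):
    K=np.array([[c['fx'],0,c['cx']],[0,c['fy'],c['cy']],[0,0,1]])
    p=cv2.undistortPoints(np.array([[[u,v]]],float),K,np.array(c['D'],float))[0,0]
    R=np.array(c['R']);t=np.array(c['t'])
    return -R.T@t, R.T@np.array([p[0],p[1],1.])
def at(c,u,v,z):
    o,d=ray(c,u,v); return o+d*(z-o[2])/d[2]
def proj(c,X):
    K=np.array([[c['fx'],0,c['cx']],[0,c['fy'],c['cy']],[0,0,1]])
    return cv2.projectPoints(np.atleast_2d(np.array(X,float)),cv2.Rodrigues(np.array(c['R']))[0],np.array(c['t'],float),K,np.array(c['D'],float))[0][:,0]
def pose():
    s=monitor.get_state();q=s['orientation'];return s['tcp_pos'],Ro.from_quat([q[1],q[2],q[3],q[0]]).as_matrix(),s
def snap(n,name):
    c=cams.calibration(n);p,d=cams.read_camera(n);b=cv2.cvtColor(p,cv2.COLOR_RGB2BGR)
    cv2.imwrite(f"pics/{name}.png",b);np.save(f"pics/{name}_d.npy",d);return c,b,d
def crop(b,x0,y0,w,h,k,name):
    cv2.imwrite(f"pics/{name}.png",cv2.resize(b[y0:y0+h,x0:x0+w],None,fx=k,fy=k,interpolation=cv2.INTER_CUBIC))
E
python3 - <<'E'
from h import *
b=cv2.imread('pics/a_top.png')
crop(b,190,170,65,65,9,'c1'); crop(b,300,195,75,45,10,'c2')
print(pose()[1].round(3))
E
```

```text
[[ 0.26  -0.     0.966]
 [-0.966  0.001  0.26 ]
 [-0.001 -1.     0.   ]]
```

View pics/c1.png

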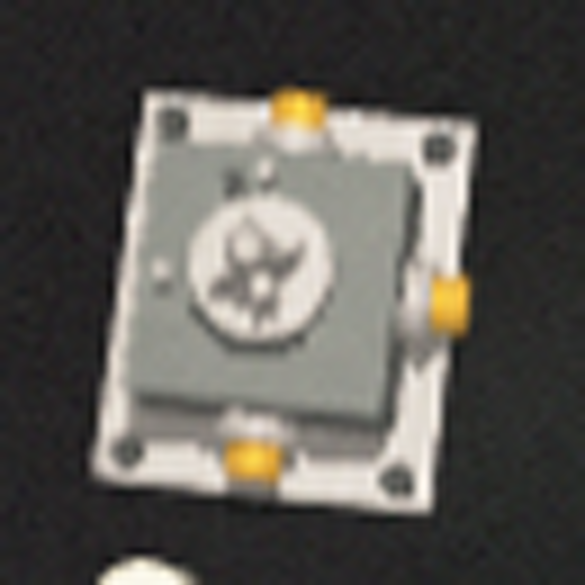

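View pics/c2.png

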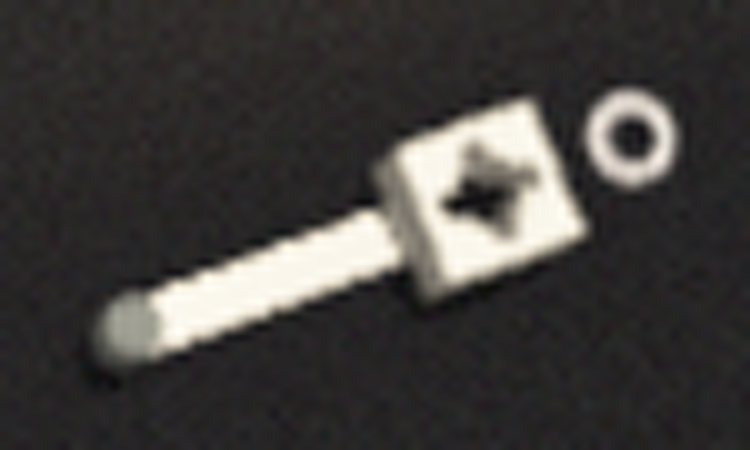

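```bash
python3 - <<'E'
from h import *
c=cams.calibration('top')
f=lambda x,y,k,x0,y0:((x+.5)/k-.5+x0,(y+.5)/k-.5+y0)
for p in [(395,165),(530,98),(588,232),(437,297)]: print('hub',at(c,*f(*p,10,300,195),.04).round(4))
h=at(c,*f(487,198,10,300,195),.04);g=at(c,*f(130,325,10,300,195),.036)
b=at(c,*f(490,192,10,300,195),.04)
print('h',h,'b',b,'grip',g,'ang',np.arctan2(*(g-h)[[1,0]]),np.linalg.norm((g-h)[:2]))
P=[at(c,*f(*p,9,190,170),.008) for p in [(145,92),(478,122),(432,515),(92,475)]]
print(np.round(P,4),np.mean(P,axis=0)); print('collar',at(c,*f(260,268,9,190,170),.07))
print('washer',at(c,*f(632,138,10,300,195),.005))
print('pot',at(c,206.5,239,.042))
for a,bb in [(1,0),(2,3),(0,3),(1,2)]:
    d=P[bb]-P[a]; print(np.degrees(np.arctan2(d[1],d[0])),np.linalg.norm(d))
E
```

```text
hub [ 0.504  -0.2167  0.04  ]
hub [ 0.524  -0.2601  0.04  ]
hub [ 0.4817 -0.2755  0.04  ]
hub [ 0.4628 -0.2274  0.04  ]
h [ 0.49306284 -0.24470952  0.04      ] b [ 0.4949089  -0.24576012  0.04      ] grip [ 0.45689935 -0.13297792  0.036     ] ang 1.883819353876311 0.11743827736960404
[[0.6206 0.2023 0.008 ]
 [0.6067 0.0822 0.008 ]
 [0.4659 0.0994 0.008 ]
 [0.4823 0.2193 0.008 ]] [0.54388994 0.15080624 0.008     ]
collar [0.54308216 0.1513884  0.07      ]
washer [ 0.51635484 -0.30076263  0.005     ]
pot [0.4263708  0.19142737 0.042     ]
83.3944341682459 0.12083438578103928
82.22932513810727 0.12104383546937725
172.96809881793044 0.13939386504785228
173.04998409837796 0.14185382489676476
```

```bash
cat >> h.py <<'E'
def go(xyz,yaw,n,g=1):
    "print n rows to reach TCP xyz with tool x at world yaw (deg, continuous delta from current), y down"
    p,R,s=pose(); d=(np.array(xyz)-p)
    # target orientation
    yt=np.radians(yaw);xt=np.array([np.cos(yt),np.sin(yt),0]);yd=np.array([0,0,-1.]);Rt=np.c_[xt,yd,np.cross(xt,yd)]
    cur=np.degrees(np.arctan2(R[1,0],R[0,0])); 
    up=R.copy(); xc=np.array([np.cos(np.radians(cur)),np.sin(np.radians(cur)),0]); up=np.c_[xc,yd,np.cross(xc,yd)]
    tilt=Ro.from_matrix(R.T@up).as_rotvec(degrees=True)
    print('yaw now',round(cur,2),'tilt fix',tilt.round(2),'pos',p.round(4),'clock',round(s['clock'],2),'j6',s['joint_pos'][5].round(3),'gap',s['finger_gap'])
    rows=[]
    for i in range(n):
        a=np.radians(cur+ (yaw-cur)*i/n); x=np.array([np.cos(a),np.sin(a),0]);Ri=np.c_[x,yd,np.cross(x,yd)]
        v=Ri.T@(d/n)*1000; rows.append("%g %.0f %.0f %.0f 0 %.1f 0"%(g,*v,-(yaw-cur)/n) if np.abs(v).max()>5 else "%g %.1f %.1f %.1f 0 %.1f 0"%(g,*v,-(yaw-cur)/n))
    print('; '.join(rows))
E
python3 - <<'E'
from h import *
p,R,s=pose();c=cams.calibration('wrist')
C=-np.array(c['R']).T@np.array(c['t']);print('cam in tool',(R.T@(C-p)).round(4),'\n',(np.array(c['R'])@R).round(3))
go([0.30,-0.30,0.35],-30,7)
E
```

```text
cam in tool [ 0.0008 -0.1554  0.0817] 
 [[ 1.    -0.     0.   ]
 [ 0.    -0.317 -0.948]
 [ 0.     0.948 -0.317]]
yaw now -74.94 tilt fix [-0.01 -0.   -0.08] pos [ 0.1493 -0.5549  0.2183] clock 0.15 j6 1.431 gap 0.08515807561578258
1 -30 -19 30 0 -6.4 0; 1 -26 -19 33 0 -6.4 0; 1 -22 -19 36 0 -6.4 0; 1 -18 -19 38 0 -6.4 0; 1 -14 -19 40 0 -6.4 0; 1 -9 -19 41 0 -6.4 0; 1 -4 -19 42 0 -6.4 0
```

```bash
python3 - <<'E'
from h import *
go([0.42,-0.22,0.28],-10,8)
E
```

```text
yaw now -74.94 tilt fix [-0.01 -0.   -0.08] pos [ 0.1493 -0.5549  0.2183] clock 0.15 j6 1.431 gap 0.08515807561578258
1 -32 -8 44 0 -8.1 0; 1 -25 -8 48 0 -8.1 0; 1 -18 -8 51 0 -8.1 0; 1 -11 -8 53 0 -8.1 0; 1 -3 -8 54 0 -8.1 0; 1 4 -8 54 0 -8.1 0; 1 12 -8 53 0 -8.1 0; 1 19 -8 50 0 -8.1 0
```

Call:
drive_tool(plan="1 -32 -8 44 0 -8 0; 1 -25 -8 48 0 -8 0; 1 -18 -8 51 0 -8 0; 1 -11 -8 53 0 -8 0; 1 -3 -8 54 0 -8 0; 1 4 -8 54 0 -8 0; 1 12 -8 53 0 -8 0; 1 19 -8 50 0 -8 0")

```text
clock: 1.15
tcp_pos: [0.4246, -0.2094, 0.2816]
orientation: [0.707, -0.703, 0.058, -0.057]
wrist_force: [0.3, -1.3, -0.2]
finger_gap: 0.0856
```

```bash
python3 - <<'E'
from h import *
c,b,d=snap('wrist','w0')
go([0.50,0.176,0.28],60,8)
E
```

```text
yaw now -8.77 tilt fix [-0.48  0.    0.09] pos [ 0.4279 -0.2047  0.2827] clock 1.2 j6 1.103 gap 0.08525146607048409
1 2 0 48 0 -8.6 0; 1 9 0 48 0 -8.6 0; 1 16 0 46 0 -8.6 0; 1 23 0 43 0 -8.6 0; 1 29 0 39 0 -8.6 0; 1 34 0 34 0 -8.6 0; 1 39 0 29 0 -8.6 0; 1 43 0 23 0 -8.6 0
```

View pics/w0.png

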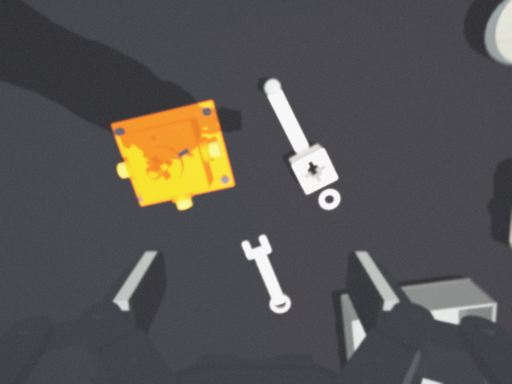

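Call:
drive_tool(plan="1 2 0 48 0 -8.6 0; 1 9 0 48 0 -8.6 0; 1 16 0 46 0 -8.6 0; 1 23 0 43 0 -8.6 0; 1 29 0 39 0 -8.6 0; 1 34 0 34 0 -8.6 0; 1 39 0 29 0 -8.6 0; 1 20 0 12 0 -8.6 0")

```text
clock: 2.2
tcp_pos: [0.4911, 0.1647, 0.2838]
orientation: [0.607, -0.603, -0.368, 0.364]
wrist_force: [1.0, -0.3, 0.1]
finger_gap: 0.0854
```

Call:
drive_tool(plan="1 0 0 0 0 0 0;1 0 0 0 0 0 0")

```text
clock: 2.45
tcp_pos: [0.4906, 0.1657, 0.283]
orientation: [0.607, -0.603, -0.367, 0.365]
wrist_force: [-0.3, -0.6, 0.2]
finger_gap: 0.0856
```

```bash
python3 - <<'E'
from h import *
p,R,s=pose();print(p,s['qvel'].round(3))
c,b,d=snap('wrist','w1')
import pickle;pickle.dump(c,open('w1.pkl','wb'))
uv=proj(c,[[.5435,.151,.07]])[0];print(uv)
x,y=int(uv[0])-50,int(uv[1])-50
crop(b,x,y,100,100,6,'w1c');print(x,y)
E
```

```text
[0.49055259 0.16567055 0.28303623] [ 0.005  0.003 -0.    -0.002  0.001  0.001]
[264.37905486 199.80935208]
214 149
```

View pics/w1.png

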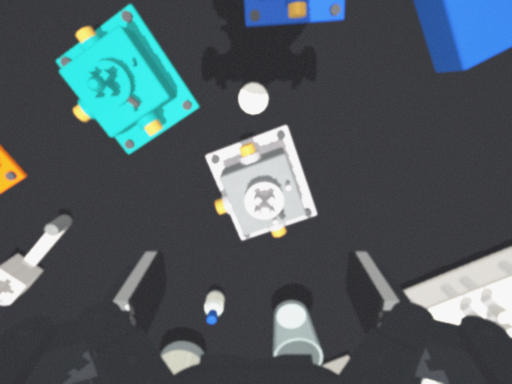

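View pics/w1c.png

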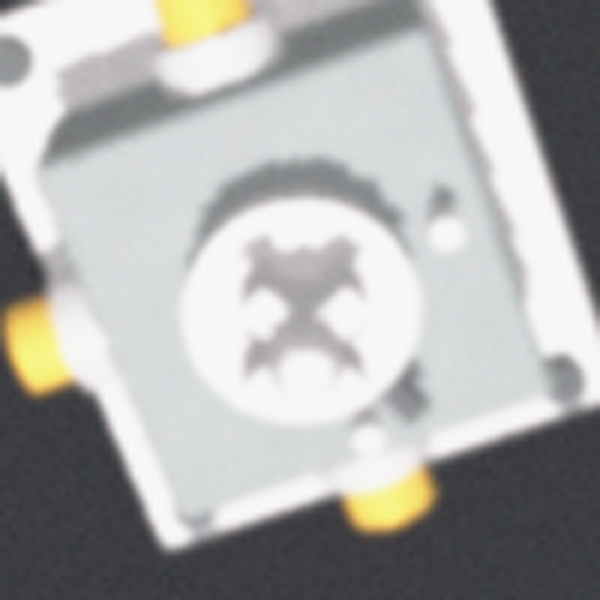

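```bash
python3 - <<'E'
from h import *
import pickle
c=pickle.load(open('w1.pkl','rb'))
f=lambda p:((p[0]+.5)/6-.5+214,(p[1]+.5)/6-.5+149)
C=at(c,*f((302,311)),.07);print('collar',C)
print('pegs',[at(c,*f(q),.075).round(4) for q in [(447,235),(370,432)]])
for n,q,z in [('nib',(405,388),.066),('nib',(405,388),.07),('s1',(355,368),.092),('s2',(258,248),.092),('s3',(345,248),.092),('s4',(255,365),.092)]:
    X=at(c,*f(q),z);d=X-C;print(n,X.round(4),np.degrees(np.arctan2(d[1],d[0])).round(1),(np.linalg.norm(d[:2])*1e3).round(1))
for z in (.07,.092,.104):
    print(z,(proj(c,[[C[0],C[1],z]])[0]-[214,149])*6)
b=cv2.imread('pics/w1.png');crop(b,240,175,50,50,12,'w1d')
P=[at(c,*q,.008).round(4) for q in [(206,156),(288,126),(316,215),(243,240)]];print(P,np.mean(P,axis=0))
E
```

```text
collar [0.54394728 0.15012314 0.07      ]
pegs [array([0.5414, 0.1842, 0.075 ]), array([0.5728, 0.1511, 0.075 ])]
nib [0.571 0.161 0.066] 21.8 29.2
nib [0.5694 0.1614 0.07  ] 23.9 27.8
s1 [0.552 0.157 0.092] 40.5 10.6
s2 [0.521  0.1516 0.092 ] 176.3 23.0
s3 [0.5288 0.1665 0.092 ] 132.8 22.3
s4 [0.5422 0.1398 0.092 ] -99.5 10.4
0.07 [299.5 308.5]
0.092 [302.97980109 347.01867622]
0.104 [305.0486534  369.91398669]
[array([0.4693, 0.1004, 0.008 ]), array([0.4852, 0.2189, 0.008 ]), array([0.6213, 0.1991, 0.008 ]), array([0.6071, 0.0842, 0.008 ])] [0.545725 0.15065  0.008   ]
```

View pics/w1d.png

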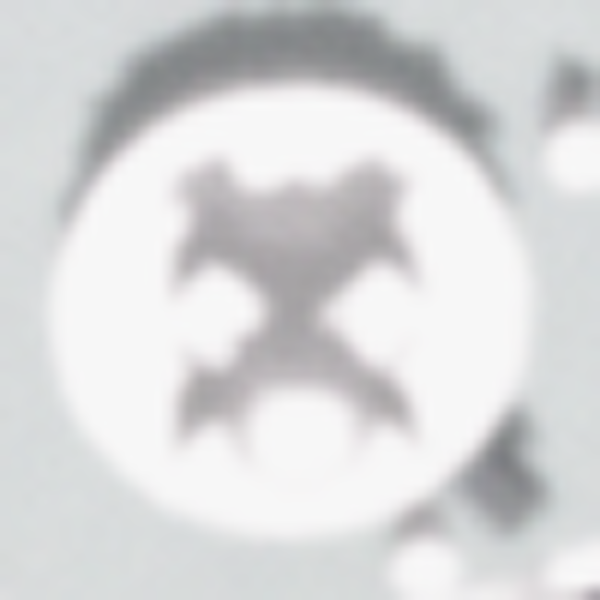

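```bash
cat > ov.py <<'E'
from h import *
import pickle
c=pickle.load(open('w1.pkl','rb'));b=cv2.imread('pics/w1.png')
k=12;x0,y0=240,175
out=[]
for th in (16,20,24,28):
    im=cv2.resize(b[y0:y0+50,x0:x0+50],None,fx=k,fy=k,interpolation=cv2.INTER_CUBIC)
    t=np.radians(th);R=np.array([[np.cos(t),-np.sin(t)],[np.sin(t),np.cos(t)]])
    def dr(pts,z,col):
        P=np.c_[(R@np.array(pts,float).T).T*1e-3+[.544,.1501],np.full(len(pts),z)]
        q=(proj(c,P)-[x0,y0]+.5)*k-.5; cv2.polylines(im,[q.round().astype(int)],True,col,1,cv2.LINE_AA)
    a=3.5;L=15
    cr=[(L,-a),(L,a),(a,a),(a,L),(-a,L),(-a,a),(-L,a),(-L,-a),(-a,-a),(-a,-L),(a,-L),(a,-a)]
    dr(cr,.092,(0,0,255));dr(cr,.07,(0,160,0));dr([(20,-3),(30,-3),(30,3),(20,3)],.07,(255,0,0))
    dr([(24*np.cos(u),24*np.sin(u)) for u in np.linspace(0,6.28,40)],.07,(255,0,255))
    out.append(im[20:]if 0 else im)
o=np.vstack([np.hstack(out[:2]),np.hstack(out[2:])]);cv2.imwrite('pics/ov1.png',cv2.resize(o,(600,600),interpolation=cv2.INTER_AREA))
E
python3 ov.py
```

```text
(no output)
```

View pics/ov1.png

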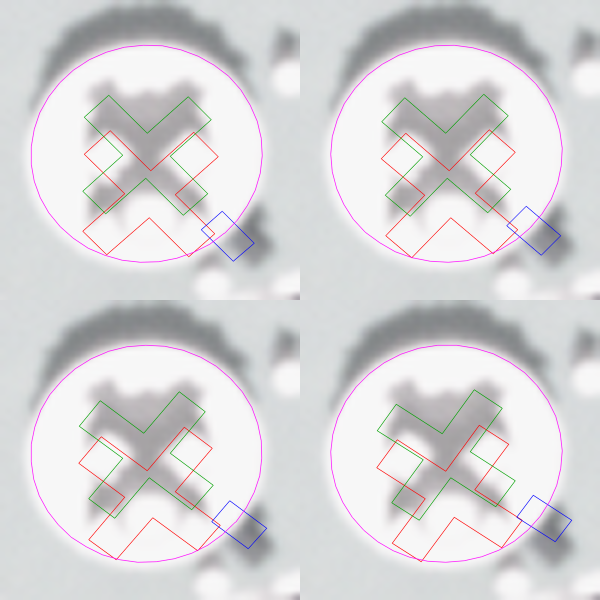

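```bash
python3 - <<'E'
from h import *
go([0.494,-0.245,0.24],198,14)
E
```

```text
yaw now 62.32 tilt fix [-0.19  0.    0.37] pos [0.4906 0.1655 0.2831] clock 2.5 j6 0.649 gap 0.0856673487807408
1 -26 3 -14 0 -9.7 0; 1 -28 3 -9 0 -9.7 0; 1 -29 3 -4 0 -9.7 0; 1 -29 3 0 0 -9.7 0; 1 -29 3 5 0 -9.7 0; 1 -27 3 10 0 -9.7 0; 1 -25 3 15 0 -9.7 0; 1 -23 3 19 0 -9.7 0; 1 -19 3 22 0 -9.7 0; 1 -15 3 25 0 -9.7 0; 1 -11 3 27 0 -9.7 0; 1 -6 3 29 0 -9.7 0; 1 -1 3 29 0 -9.7 0; 1 4 3 29 0 -9.7 0
```

Call:
drive_tool(plan="1 -26 3 -14 0 -10 0; 1 -28 3 -9 0 -10 0; 1 -29 3 -4 0 -10 0; 1 -29 3 0 0 -10 0; 1 -29 3 5 0 -10 0; 1 -27 3 10 0 -10 0; 1 -25 3 15 0 -10 0; 1 -23 3 19 0 -10 0")

```text
clock: 3.5
tcp_pos: [0.4966, -0.0836, 0.2579]
orientation: [-0.22, 0.221, 0.674, -0.67]
wrist_force: [-0.3, 0.8, 0.4]
finger_gap: 0.0855
```

Call:
drive_tool(plan="1 -19 3 22 0 -9.8 0; 1 -15 3 25 0 -9.8 0; 1 -11 3 27 0 -9.8 0; 1 -6 3 29 0 -9.8 0; 1 -1 3 29 0 -9.8 0; 1 4 3 29 0 -9.8 0; 1 0 0 0 0 0 0; 1 0 0 0 0 0 0")

```text
clock: 4.5
tcp_pos: [0.505, -0.2747, 0.2389]
orientation: [0.14, -0.138, 0.695, -0.692]
wrist_force: [-1.1, 0.1, 0.3]
finger_gap: 0.0855
```

```bash
python3 - <<'E'
from h import *
p,R,s=pose();print(p,s['qvel'].round(3),np.degrees(np.arctan2(R[1,0],R[0,0])))
c,b,d=snap('wrist','w2')
import pickle;pickle.dump(c,open('w2.pkl','wb'))
uv=proj(c,[[.494,-.245,.04]])[0];print(uv)
x,y=int(uv[0])-70,int(uv[1])-110
crop(b,x,max(y,0),140,150,4,'w2c');print(x,max(y,0))
E
```

```text
[ 0.50503838 -0.27468725  0.23885484] [-0.02   0.003  0.    -0.002 -0.003 -0.001] -157.34254684861588
[255.20066307 186.38657554]
185 76
```

View pics/w2.png

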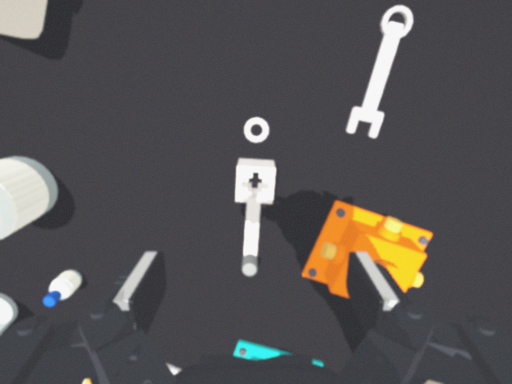

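View pics/w2c.png

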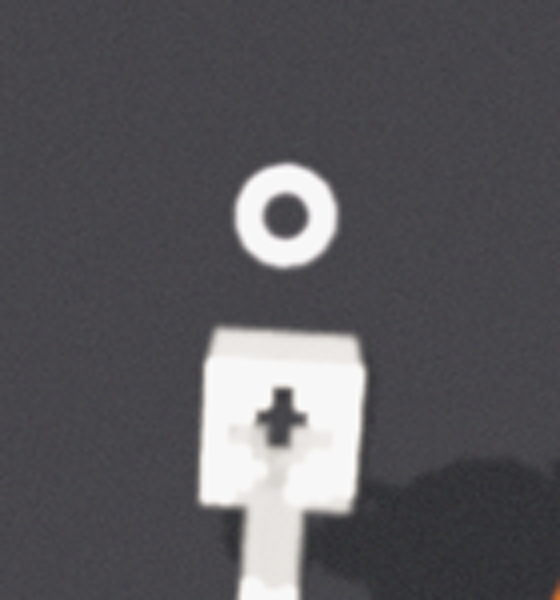

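```bash
python3 - <<'E'
from h import *
import pickle
c=pickle.load(open('w2.pkl','rb'));b=cv2.imread('pics/w2.png')
f=lambda p:((p[0]+.5)/4-.5+185,(p[1]+.5)/4-.5+76)
P=[at(c,*f(q),.04) for q in [(205,358),(365,368),(352,514),(200,503)]]
print(np.round(P,4));m=np.mean(P,axis=0);print('c',m)
g=at(c,249,268,.036)
for n,v in [('top',P[1]-P[0]),('bot',P[2]-P[3]),('L',P[3]-P[0]),('R',P[2]-P[1]),('grip',g-m)]: print(n,np.degrees(np.arctan2(v[1],v[0])).round(2),np.linalg.norm(v[:2])*1e3)
print('bore',at(c,*f((281,435)),.04))
crop(b,215,240,70,60,8,'w2g')
E
```

```text
[[ 0.5245 -0.2602  0.04  ]
 [ 0.4807 -0.2753  0.04  ]
 [ 0.466  -0.2324  0.04  ]
 [ 0.5095 -0.218   0.04  ]]
c [ 0.49518727 -0.24647215  0.04      ]
top -160.97 46.300652056857494
bot -161.69 45.76934157289841
L 109.58 44.753664995743854
R 108.9 45.33011032865015
grip 108.86 115.3853792516901
bore [ 0.49531191 -0.2471502   0.04      ]
```

View pics/w2g.png

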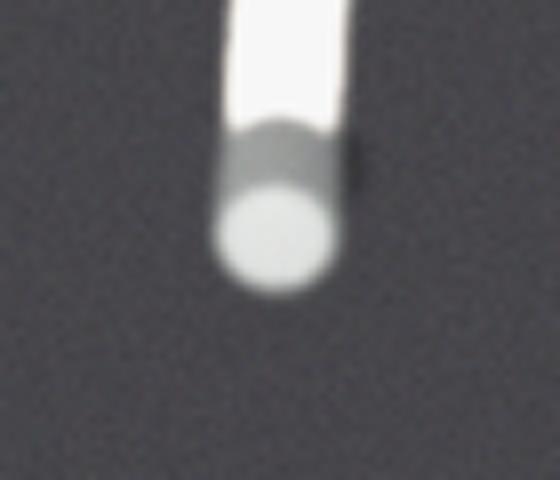

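```bash
python3 - <<'E'
from h import *
go([0.4951,-0.2467,0.15],-161,2)
E
```

```text
yaw now -157.3 tilt fix [ 0.21  0.   -0.18] pos [ 0.5051 -0.2746  0.2389] clock 4.55 j6 -2.607 gap 0.08556071519084817
1 -1 44 -15 0 1.9 0; 1 -0 44 -15 0 1.9 0
```

Call:
drive_tool(plan="1 -0.8 44 -15 0.2 1.9 -0.2; 1 0 44 -15 0 1.9 0; 1 0 0 0 0 0 0; 1 0 0 0 0 0 0")

```text
clock: 5.05
tcp_pos: [0.4956, -0.2445, 0.1528]
orientation: [-0.116, 0.114, -0.696, 0.699]
wrist_force: [-0.3, -0.4, 0.9]
finger_gap: 0.0852
```

```bash
python3 - <<'E'
from h import *
go([0.4951,-0.2467,0.034],-161,3)
E
```

```text
yaw now -161.31 tilt fix [-0.25 -0.   -0.17] pos [ 0.4956 -0.2445  0.1528] clock 5.05 j6 -2.5 gap 0.08524163197700395
1 0 40 1 0 -0.1 0; 1 0 40 1 0 -0.1 0; 1 0 40 1 0 -0.1 0
```

Call:
drive_tool(plan="1 0 40 1 -0.2 -0.3 -0.2; 1 0 40 1 0 0 0; 1 0 30 0 0 0 0; 1 0 0 0 0 0 0")

```text
clock: 5.55
tcp_pos: [0.5057, -0.2535, 0.051]
orientation: [-0.122, 0.112, -0.692, 0.703]
wrist_force: [-0.3, 0.1, 0.9]
finger_gap: 0.0854
```

```bash
python3 - <<'E'
from h import *
go([0.4951,-0.2467,0.034],-161,1)
E
```

```text
yaw now -160.98 tilt fix [-0.96 -0.01 -0.61] pos [ 0.5057 -0.2535  0.051 ] clock 5.55 j6 -2.508 gap 0.08535420180056445
1 8 17 -10 0 0.0 0
```

Call:
drive_tool(plan="1 8 0 -10 -1 0 -0.6; 1 0 0 0 0 0 0; 1 0 0 0 0 0 0")

```text
clock: 5.92
tcp_pos: [0.4979, -0.2489, 0.0566]
orientation: [-0.119, 0.115, -0.696, 0.699]
wrist_force: [0.2, 0.5, 0.1]
finger_gap: 0.0858
```

```bash
python3 - <<'E'
from h import *
go([0.4951,-0.2467,0.034],-161,1)
E
```

```text
yaw now -160.99 tilt fix [-0.31 -0.   -0.27] pos [ 0.4979 -0.2489  0.0566] clock 5.92 j6 -2.511 gap 0.0858412142482526
1 2 23 -3 0 0.0 0
```

Call:
drive_tool(plan="1 2 8 -3 -0.3 0 -0.3; 1 0 8 0 0 0 0; 1 0 6 0 0 0 0; 1 0 0 0 0 0 0; 1 0 0 0 0 0 0")

```text
clock: 6.55
tcp_pos: [0.495, -0.2466, 0.0333]
orientation: [-0.117, 0.117, -0.697, 0.697]
wrist_force: [0.2, -0.7, 0.6]
finger_gap: 0.0856
```

```bash
python3 - <<'E'
from h import *
go([0.4951,-0.2467,0.034],-161,1)
c,b,d=snap('wrist','w3')
E
```

```text
yaw now -160.98 tilt fix [-0.01  0.    0.03] pos [ 0.495  -0.2466  0.0333] clock 6.55 j6 -2.51 gap 0.08560214543842644
1 -0.1 -0.7 0.1 0 0.0 0
```

View pics/w3.png

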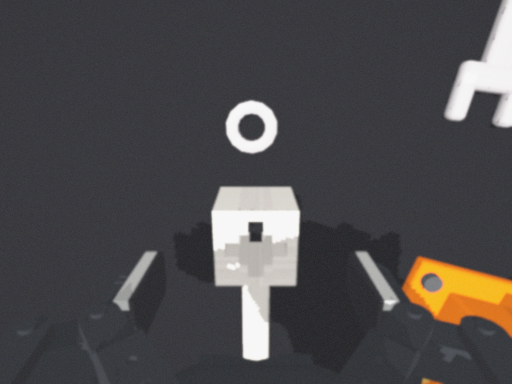

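Call:
drive_tool(plan="-1 0 0 0 0 0 0; -1 0 0 0 0 0 0; -1 0 0 0 0 0 0; -1 0 0 0 0 0 0; -1 0 0 0 0 0 0; -1 0 0 0 0 0 0; -1 0 0 0 0 0 0; -1 0 0 0 0 0 0", grip_force=60)

```text
clock: 7.6
tcp_pos: [0.4954, -0.2469, 0.0339]
orientation: [-0.117, 0.117, -0.697, 0.698]
wrist_force: [-0.0, 0.4, 0.4]
finger_gap: 0.0002
```

```bash
python3 - <<'E'
from h import *
import pickle
go([0.4951,-0.2467,0.034],-161,1)
c,b,d=snap('wrist','w4');pickle.dump(c,open('w4.pkl','wb'))
crop(b,190,170,130,120,5,'w4c')
E
```

```text
yaw now -160.98 tilt fix [-0.06 -0.   -0.01] pos [ 0.4954 -0.2469  0.0339] clock 7.6 j6 -2.51 gap 0.00016114888515329442
1 0.2 -0.1 -0.2 0 0.0 0
```

View pics/w4c.png

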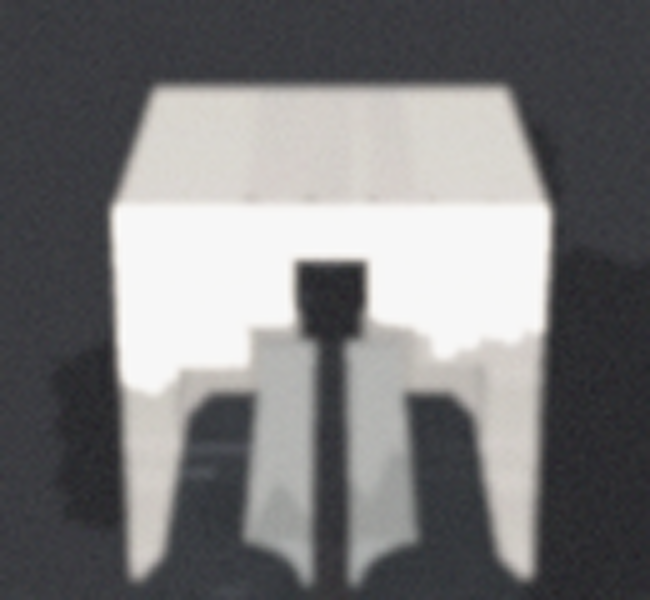

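```bash
python3 - <<'E'
from h import *
import pickle
c=pickle.load(open('w4.pkl','rb'));d=np.load('pics/w4_d.npy')
p,R,s=pose();print(p)
Rc=np.array(c['R']);t=np.array(c['t'])
for u,v in [(256,180),(256,195),(256,208),(220,215),(240,215),(290,215),(216,270),(295,270),(248,240),(247,255),(245,270),(265,255),(265,275)]:
    o,r=ray(c,u,v);X=o+r*d[v,u];print((u,v),round(float(d[v,u]),4),X.round(4),'tool',(R.T@(X-p)*1e3).round(1))
E
```

```text
[ 0.49535716 -0.24686422  0.0339387 ]
(256, 180) 0.1958 [ 0.5039 -0.2721  0.0015] tool [ 0.2 32.4 26.6]
(256, 195) 0.1839 [ 0.5023 -0.2675  0.0158] tool [ 0.2 18.2 21.7]
(256, 208) 0.1648 [ 0.5023 -0.2673  0.036 ] tool [ 0.1 -2.  21.6]
(220, 215) 0.1613 [ 0.519  -0.2593  0.0404] tool [-18.3  -6.4  19.5]
(240, 215) 0.1615 [ 0.5093 -0.2626  0.0402] tool [-8.1 -6.2 19.4]
(290, 215) 0.1609 [ 0.4852 -0.2711  0.0407] tool [17.5 -6.7 19.6]
(216, 270) 0.1717 [ 0.5116 -0.2276  0.0402] tool [-21.6  -6.3 -12.9]
(295, 270) 0.1728 [ 0.4706 -0.2411  0.0392] tool [ 21.5  -5.3 -13.6]
(248, 240) 0.152 [ 0.5027 -0.2567  0.0528] tool [ -3.7 -18.9  11.7]
(247, 255) 0.1389 [ 0.5027 -0.2565  0.0666] tool [ -3.8 -32.6  11.5]
(245, 270) 0.1267 [ 0.5033 -0.2568  0.0793] tool [ -4.3 -45.3  12.1]
(265, 255) 0.1383 [ 0.4954 -0.2594  0.0672] tool [  4.1 -33.2  11.8]
(265, 275) 0.1228 [ 0.496  -0.2597  0.0833] tool [  3.6 -49.3  12.4]
```

View pics/w4.png

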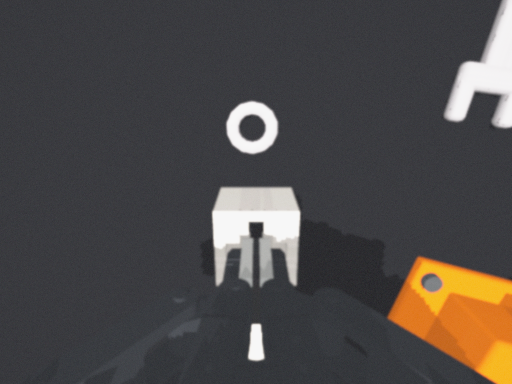

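```bash
python3 - <<'E'
from h import *
import pickle
c=pickle.load(open('w4.pkl','rb'))
p,R,s=pose();print(p,s['finger_gap'],s['wrist_force'])
d=np.load('pics/w4_d.npy')
for v in range(226,250,2):
    u=247;o,r=ray(c,u,v);X=o+r*d[v,u];print((u,v),round(float(d[v,u]),4),'tool',(R.T@(X-p)*1e3).round(1))
d=np.load('pics/w3_d.npy')
for u,v in [(150,256),(148,262),(140,275),(130,292),(155,270),(160,275),(362,256),(370,270),(380,285),(60,330)]:
    o,r=ray(c,u,v);X=o+r*d[v,u];print((u,v),round(float(d[v,u]),4),'tool',(R.T@(X-p)*1e3).round(1))
E
```

```text
[ 0.49535716 -0.24686422  0.0339387 ] 0.0003480441111476273 [-0.56668224 -1.16821467 -0.01565084]
(247, 226) 0.1633 tool [-4.5 -6.4 13.3]
(247, 228) 0.1633 tool [-4.5 -6.7 12.3]
(247, 230) 0.1652 tool [-4.6 -5.3 10.5]
(247, 232) 0.1645 tool [-4.6 -6.3  9.8]
(247, 234) 0.1656 tool [-4.6 -5.6  8.3]
(247, 236) 0.2021 tool [-5.6 27.  -9.2]
(247, 238) 0.1539 tool [ -4.3 -16.8  11.7]
(247, 240) 0.1518 tool [ -4.2 -19.   11.8]
(247, 242) 0.1503 tool [ -4.2 -20.7  11.6]
(247, 244) 0.1484 tool [ -4.1 -22.7  11.6]
(247, 246) 0.1454 tool [ -4.  -25.6  12.1]
(247, 248) 0.1436 tool [ -4.  -27.5  12.1]
(150, 256) 0.1366 tool [-45.6 -34.9  12.4]
(148, 262) 0.1327 tool [-45.1 -39.1  12. ]
(140, 275) 0.1236 tool [-45.1 -48.7  12.1]
(130, 292) 0.1151 tool [-45.6 -58.   11.1]
(155, 270) 0.1336 tool [-42.5 -39.3   8.3]
(160, 275) 0.1407 tool [-42.5 -33.9   2.3]
(362, 256) 0.1377 tool [ 46.2 -33.8  11.8]
(370, 270) 0.1276 tool [ 46.  -44.5  11.7]
(380, 285) 0.119 tool [ 46.6 -53.8  11.2]
(60, 330) 0.1028 tool [-62.9 -72.1   7.4]
```

Call:
drive_tool(plan="1 0 0 0 0 0 0; 1 0 0 0 0 0 0; 1 0 0 0 0 0 0; 1 0 0 0 0 0 0; 1 0 0 0 0 0 0")

```text
clock: 8.28
tcp_pos: [0.4953, -0.2469, 0.0339]
orientation: [-0.117, 0.117, -0.697, 0.698]
wrist_force: [-0.5, -0.8, -0.2]
finger_gap: 0.0852
```

```bash
python3 - <<'E'
from h import *
go([0.4951,-0.2467,0.005],-161,4)
c,b,d=snap('side','s1');crop(b,180,180,150,120,5,'s1c')
E
```

```text
yaw now -160.99 tilt fix [-0.06 -0.   -0.  ] pos [ 0.4953 -0.2469  0.0339] clock 8.28 j6 -2.51 gap 0.08523556383113863
1 0 7 -0 0 0.0 0; 1 0 7 -0 0 0.0 0; 1 0 7 -0 0 0.0 0; 1 0 7 -0 0 0.0 0
```

View pics/s1c.png

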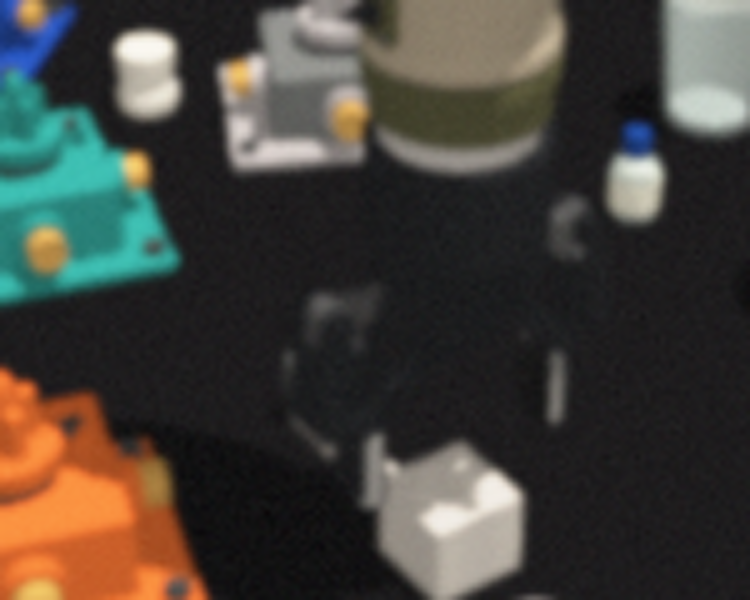

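The gripper shut at about 0 mm gap and the side view shows why: the pads are above the hub. The real fingertips sit about 37 mm further back than the stated overhang, so I'm descending further in small steps and watching the force.

Call:
drive_tool(plan="1 0 7 0 0 0 0; 1 0 7 0 0 0 0; 1 0 7 0 0 0 0; 1 0 7 0 0 0 0; 1 0 0 0 0 0 0; 1 0 0 0 0 0 0")

```text
clock: 9.07
tcp_pos: [0.4948, -0.2465, 0.0031]
orientation: [0.116, -0.117, 0.697, -0.697]
wrist_force: [1.3, 0.2, 0.2]
finger_gap: 0.0853
```

```bash
python3 - <<'E'
from h import *
go([0.4951,-0.2467,-0.008],-161,2)
c,b,d=snap('side','s2');crop(b,180,180,150,120,5,'s2c')
E
```

```text
yaw now -160.99 tilt fix [ 0.01 -0.    0.05] pos [ 0.4948 -0.2465  0.0031] clock 9.07 j6 -2.51 gap 0.08530063925415834
1 -0 6 0 0 0.0 0; 1 -0 6 0 0 0.0 0
```

View pics/s2c.png

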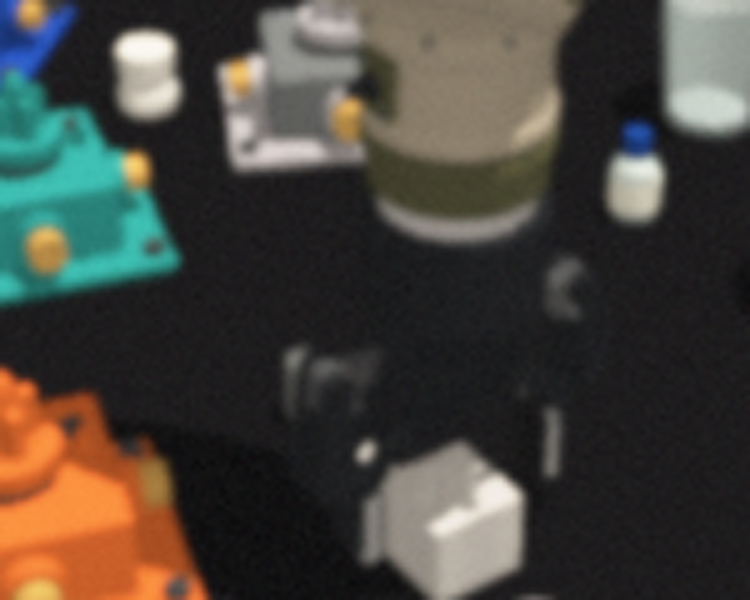

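Call:
drive_tool(plan="1 0 5 0 0 0 0; 1 0 4 0 0 0 0; 1 0 0 0 0 0 0; -1 0 0 0 0 0 0; -1 0 0 0 0 0 0; -1 0 0 0 0 0 0; -1 0 0 0 0 0 0; -1 0 0 0 0 0 0")

```text
clock: 10.12
tcp_pos: [0.4955, -0.2469, -0.0057]
orientation: [-0.117, 0.117, -0.697, 0.698]
wrist_force: [-0.1, 0.1, -0.4]
finger_gap: 0.0434
```

```bash
python3 - <<'E'
from h import *
import pickle
go([0.4951,-0.2467,-0.008],-161,2)
c,b,d=snap('wrist','w5');pickle.dump(c,open('w5.pkl','wb'));crop(b,160,150,200,150,4,'w5c')
E
```

```text
yaw now -160.98 tilt fix [-0.06 -0.   -0.01] pos [ 0.4955 -0.2469 -0.0057] clock 10.12 j6 -2.51 gap 0.04341542473974241
1 0.1 1.1 -0.2 0 0.0 0; 1 0.1 1.1 -0.2 0 0.0 0
```

View pics/w5c.png

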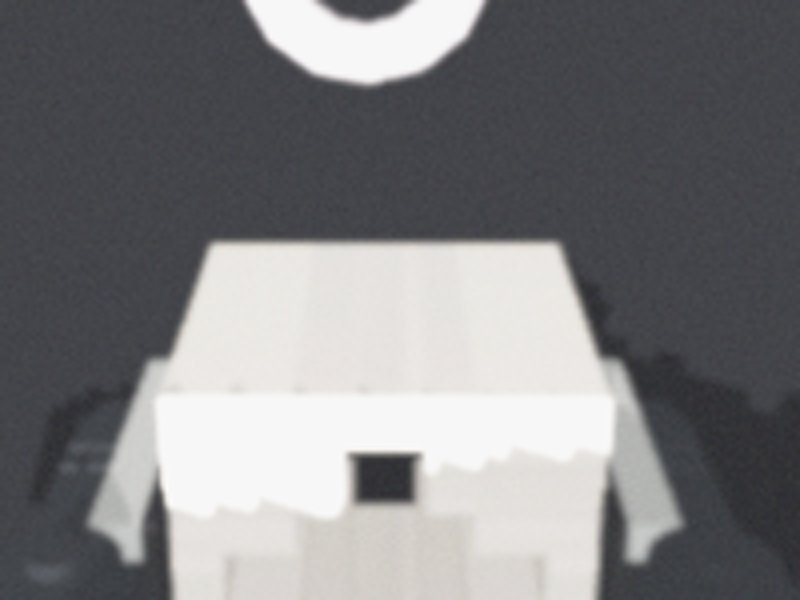

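```bash
python3 - <<'E'
from h import *
import pickle
c=pickle.load(open('w5.pkl','rb'));d=np.load('pics/w5_d.npy')
p,R,s=pose()
pts=[]
for v in range(216,246,3):
  for u in range(225,295,6):
    o,r=ray(c,u,v);pts.append(R.T@(o+r*d[v,u]-p)*1e3)
pts=np.array(pts);print('front z',np.median(pts[:,2]),pts[:,2].std())
X=[]
for v in range(252,262,2):
  for u in range(205,310,6):
    o,r=ray(c,u,v);X.append((R.T@(o+r*d[v,u]-p)*1e3))
print('top y',np.median(np.array(X)[:,1]))
# edges: left/right front-top corners
for q in [(156,396),(614,396)]:
    u,v=(q[0]+.5)/4-.5+160,(q[1]+.5)/4-.5+150
    print(R.T@(at(c,u,v,.04)-p)*1e3)
E
```

```text
front z 21.88369423950719 0.2776604882704427
top y -46.231308088932884
[-22.28584345 -45.7133039   21.87820077]
[ 22.41523683 -45.72341411  21.89050279]
```

```bash
python3 - <<'E'
from h import *
c=cams.calibration('top')
print('beaker',at(c,239,134,.045),'reagent',at(c,305,130,.1),'vial',at(c,269,160,.05))
p,R,s=pose();print(s['joint_pos'])
E
```

```text
beaker [0.76040766 0.09045356 0.045     ] reagent [ 0.74726448 -0.1158116   0.1       ] vial [ 0.66933216 -0.00400482  0.05      ]
[-6.07142913e-01  4.42067326e-01 -3.56636770e-01  7.71071661e-01
 -4.66233380e-04 -2.50982589e+00]
```

Call:
drive_tool(plan="-1 0 -10 0 0 0 0; -1 0 -25 0 0 0 0; -1 0 -30 0 0 0 0; -1 0 -30 0 0 0 0; -1 0 -30 0 0 0 0; -1 0 -30 0 0 0 0; -1 0 -25 0 0 0 0; -1 0 0 0 0 0 0")

```text
clock: 11.18
tcp_pos: [0.493, -0.2452, 0.181]
orientation: [0.116, -0.118, 0.698, -0.697]
wrist_force: [-0.5, -0.3, -3.5]
finger_gap: 0.0433
```

```bash
python3 - <<'E'
from h import *
go([0.535,0.12,0.19],108-360,14,-1)
E
```

```text
yaw now -160.98 tilt fix [ 0.15 -0.    0.19] pos [ 0.493  -0.2452  0.181 ] clock 11.18 j6 -2.51 gap 0.04329066176189612
-1 -11 -1 -24 0 6.5 0; -1 -9 -1 -25 0 6.5 0; -1 -6 -1 -26 0 6.5 0; -1 -3 -1 -26 0 6.5 0; -1 0 -1 -26 0 6.5 0; -1 3 -1 -26 0 6.5 0; -1 6 -1 -26 0 6.5 0; -1 9 -1 -25 0 6.5 0; -1 12 -1 -24 0 6.5 0; -1 14 -1 -22 0 6.5 0; -1 17 -1 -20 0 6.5 0; -1 19 -1 -18 0 6.5 0; -1 21 -1 -16 0 6.5 0; -1 22 -1 -14 0 6.5 0
```

Call:
drive_tool(plan="-1 -11 -1 -24 0 6.5 0; -1 -9 -1 -25 0 6.5 0; -1 -6 -1 -26 0 6.5 0; -1 -3 -1 -26 0 6.5 0; -1 0 -1 -26 0 6.5 0; -1 3 -1 -26 0 6.5 0; -1 6 -1 -26 0 6.5 0; -1 9 -1 -25 0 6.5 0")

```text
clock: 12.18
tcp_pos: [0.5146, -0.0293, 0.1782]
orientation: [-0.22, 0.205, 0.675, -0.674]
wrist_force: [0.2, -0.0, -2.4]
finger_gap: 0.0431
```

Call:
drive_tool(plan="-1 12 -1 -24 0 6.5 0; -1 14 -1 -22 0 6.5 0; -1 17 -1 -20 0 6.5 0; -1 19 -1 -18 0 6.5 0; -1 21 -1 -16 0 6.5 0; -1 15 -1 -10 0 6.5 0; -1 0 0 0 0 0 0; -1 0 0 0 0 0 0")

```text
clock: 13.18
tcp_pos: [0.5306, 0.1249, 0.1725]
orientation: [0.443, -0.417, -0.554, 0.568]
wrist_force: [0.2, 0.3, -2.6]
finger_gap: 0.0438
```

```bash
python3 - <<'E'
from h import *
go([0.544,0.1507,0.14],108,3,-1)
p,R,s=pose();print(s['wrist_force'],s['ft_torque'])
c,b,d=snap('wrist','w6')
E
```

```text
yaw now 104.97 tilt fix [-2.19  0.02  0.97] pos [0.5306 0.1249 0.1725] clock 13.18 j6 -0.184 gap 0.04384866232534623
-1 7 11 -7 0 -1.0 0; -1 7 11 -7 0 -1.0 0; -1 7 11 -7 0 -1.0 0
[ 0.20976424  0.31727273 -2.62321073] [-0.02945516 -0.00483108 -0.04648077]
```

View pics/w6.png

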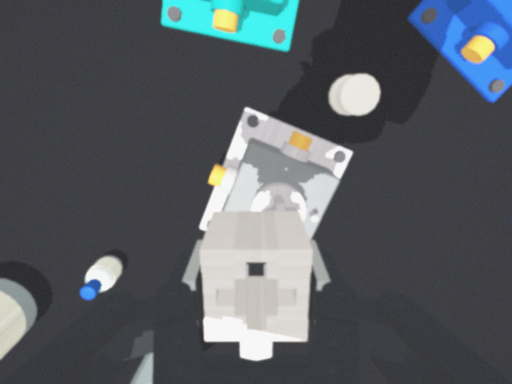

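Call:
drive_tool(plan="-1 6 6 -6 -1.1 -1 0.5; -1 6 6 -6 -1.1 -1 0.5; -1 6 6 -6 0 -1 0; -1 0 6 0 0 0 0; -1 0 0 0 0 0 0")

```text
clock: 13.85
tcp_pos: [0.5427, 0.1465, 0.1459]
orientation: [-0.415, 0.416, 0.573, -0.572]
wrist_force: [-0.4, -0.5, -1.6]
finger_gap: 0.0434
```

```bash
python3 - <<'E'
from h import *
go([0.544,0.1507,0.125],108,1,-1)
E
```

```text
yaw now 108.11 tilt fix [ 0.09  0.   -0.04] pos [0.5427 0.1465 0.1459] clock 13.85 j6 -0.195 gap 0.043412965363584084
-1 4 21 -3 0 0.1 0
```

Call:
drive_tool(plan="-1 4 5 -3 0 0 0; -1 0 5 0 0 0 0; -1 0 5 0 0 0 0; -1 0 0 0 0 0 0; -1 0 0 0 0 0 0")

```text
clock: 14.48
tcp_pos: [0.5447, 0.1511, 0.1299]
orientation: [-0.415, 0.416, 0.573, -0.572]
wrist_force: [0.1, 0.6, -2.5]
finger_gap: 0.0435
```

```bash
python3 - <<'E'
from h import *
go([0.544,0.1507,0.105],108,1,-1)
import pickle
c,b,d=snap('wrist','w7');pickle.dump(c,open('w7.pkl','wb'));crop(b,170,120,180,130,4,'w7c')
c,b,d=snap('side','s3');pickle.dump(c,open('s3.pkl','wb'));crop(b,200,120,110,110,5,'s3c')
E
```

```text
yaw now 108.07 tilt fix [ 0.09  0.   -0.05] pos [0.5447 0.1511 0.1299] clock 14.47 j6 -0.186 gap 0.043456864555541486
-1 -0 25 1 0 0.1 0
```

View pics/w7c.png

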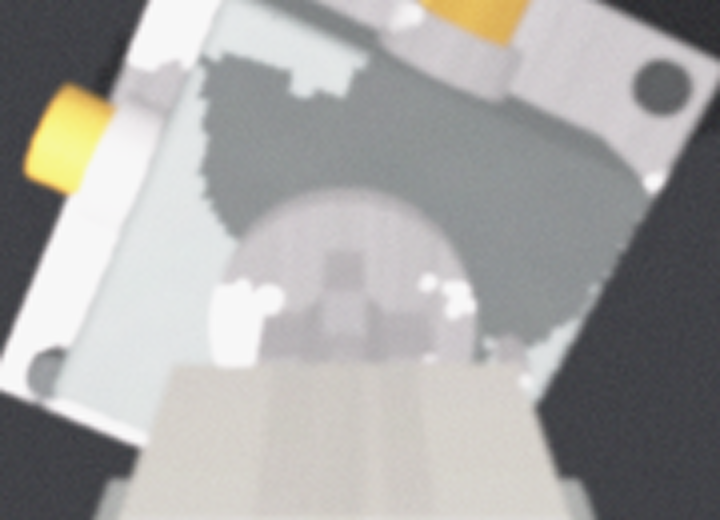

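View pics/s3c.png

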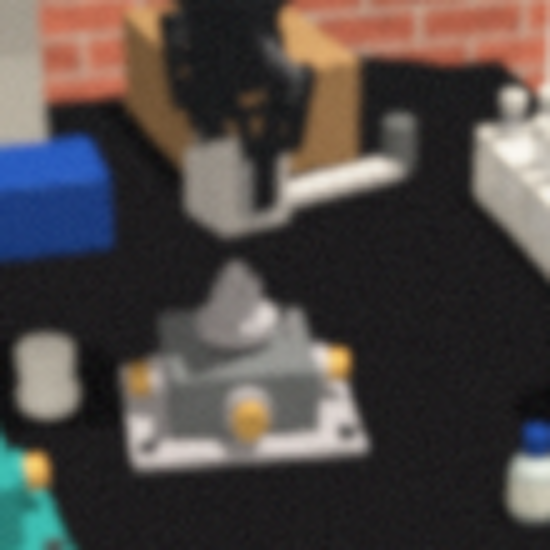

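```bash
cat > ov2.py <<'E'
from h import *
import pickle,sys
from scipy.optimize import least_squares
c=pickle.load(open('w7.pkl','rb'));b=cv2.imread('pics/w7.png')
p=np.array([0.5447,0.1511]);
# collar arc points in crop (x4, origin 170,120)
g=[(232,248),(262,218),(298,196),(345,187),(395,197),(435,222),(462,254),(474,290),(211,310),(217,280)]
X=np.array([at(c,(x+.5)/4-.5+170,(y+.5)/4-.5+120,.07)[:2] for x,y in g])
r=least_squares(lambda q:np.hypot(*(X-q).T)-.024,[.544,.151]);print('centre',r.x,r.fun*1e3)
cc=r.x
outs=[]
for th in (14,18,22):
    k=4;x0,y0=170,120
    im=cv2.resize(b[y0:y0+130,x0:x0+180],None,fx=k,fy=k,interpolation=cv2.INTER_CUBIC)
    t=np.radians(th);R=np.array([[np.cos(t),-np.sin(t)],[np.sin(t),np.cos(t)]])
    def dr(pts,z,col):
        P=np.c_[(R@np.array(pts,float).T).T*1e-3+cc,np.full(len(pts),z)]
        q=(proj(c,P)-[x0,y0]+.5)*k-.5; cv2.polylines(im,[q.round().astype(int)],True,col,1,cv2.LINE_AA)
    a=3.5;L=15
    cr=[(L,-a),(L,a),(a,a),(a,L),(-a,L),(-a,a),(-L,a),(-L,-a),(-a,-a),(-a,-L),(a,-L),(a,-a)]
    dr(cr,.092,(0,0,255));dr(cr,.07,(0,160,0))
    dr([(24*np.cos(u),24*np.sin(u)) for u in np.linspace(0,6.28,40)],.07,(255,0,255))
    outs.append(im[150:380,150:540])
cv2.imwrite('pics/ov2.png',np.vstack(outs))
E
python3 ov2.py
```

```text
centre [0.54191981 0.14927355] [-0.06566154 -0.36999061  0.02256413  0.20878732  0.09003499 -0.03630512
  0.10579379 -0.12075009  0.26129537 -0.00117954]
```

View pics/ov2.png

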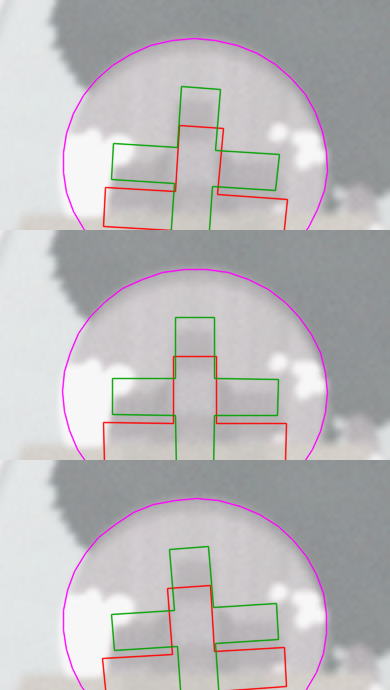

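```bash
cat > ov3.py <<'E'
from h import *
import pickle
c=pickle.load(open('s3.pkl','rb'));b=cv2.imread('pics/s3.png')
x0,y0,w,h,k=225,135,50,60,10
p=np.array([0.5447,0.1511]);a=np.radians(18.07)
outs=[]
for cc in [(.544,.1505),(.5419,.1493)]:
    im=cv2.resize(b[y0:y0+h,x0:x0+w],None,fx=k,fy=k,interpolation=cv2.INTER_CUBIC)
    def dr(P,col,cl=True):
        q=(proj(c,P)-[x0,y0]+.5)*k-.5; cv2.polylines(im,[q.round().astype(int)],cl,col,1,cv2.LINE_AA)
    R=np.array([[np.cos(a),-np.sin(a)],[np.sin(a),np.cos(a)]])
    sq=(R@np.array([(22,-22),(22,22),(-22,22),(-22,-22)]).T).T*1e-3+p
    for z in (.1356,.1756): dr(np.c_[sq,np.full(4,z)],(0,0,255))
    circ=np.array([(np.cos(u),np.sin(u)) for u in np.linspace(0,6.28,40)])
    dr(np.c_[circ*.024+cc,np.full(40,.07)],(255,0,255)); dr(np.c_[circ*.008+cc,np.full(40,.098)],(0,255,0))
    dr(np.array([[*cc,.104],[*cc,.07]]),(0,255,255),False)
    outs.append(im)
cv2.imwrite('pics/ov3.png',cv2.resize(np.hstack(outs),(800,480)))
E
python3 ov3.py
```

```text
(no output)
```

View pics/ov3.png

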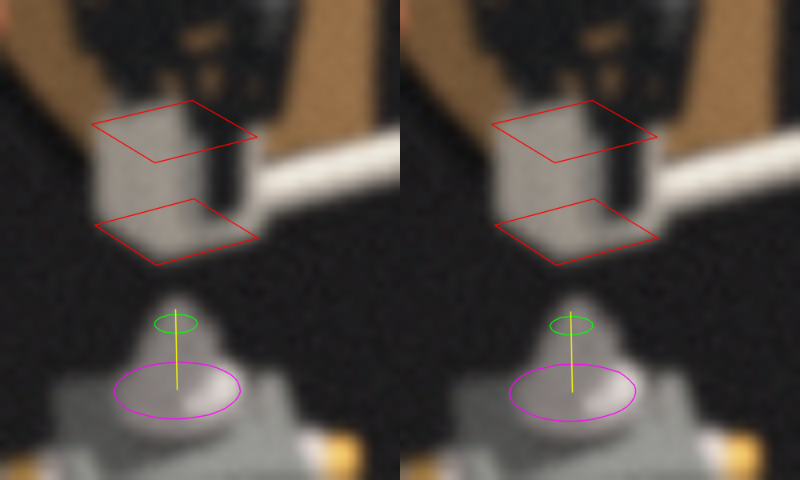

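```bash
python3 - <<'E'
from h import *
import pickle
c=pickle.load(open('w7.pkl','rb'));p,R,s=pose();print(p,s['qvel'].round(4))
C=-np.array(c['R']).T@np.array(c['t']);print('cam in tool',(R.T@(C-p)*1e3).round(2),(np.array(c['R'])@R).round(4).tolist())
q=[p+R@(np.array(v)*1e-3) for v in [(-22,-5.7,21.9),(22,-5.7,21.9),(-22,-45.7,21.9),(22,-45.7,21.9)]]
print((proj(c,q)-[170,120]+.5)*4-.5)
d=np.load('pics/w7_d.npy')
for u,v in [(256,215),(240,215),(256,230),(256,168),(256,175),(240,172),(200,140),(230,150)]:
    o,r=ray(c,u,v);X=o+r*d[v,u];print((u,v),X.round(4),'tool',(R.T@(X-p)*1e3).round(1))
w5=pickle.load(open('w5.pkl','rb'))
b=cv2.imread('pics/w7.png');crop(b,190,190,130,100,6,'w7e')
E
```

```text
[0.54470444 0.15107493 0.12994934] [-0.0008 -0.0009  0.0031  0.0012  0.0009  0.0007]
cam in tool [  -0.82 -155.36   81.66] [[1.0, 0.0002, -0.0], [0.0, -0.3176, -0.9482], [-0.0002, 0.9482, -0.3176]]
[[178.43758125 355.62113458]
 [523.43302585 355.63548104]
 [126.97377962 508.28480976]
 [578.89787763 508.33450891]]
(256, 215) [0.5249 0.1439 0.142 ] tool [ -0.7 -12.1  21. ]
(240, 215) [0.527  0.1363 0.1429] tool [ -8.5 -13.   21.4]
(256, 230) [0.5246 0.1438 0.1595] tool [ -0.7 -29.6  21.3]
(256, 168) [0.5212 0.1427 0.0652] tool [-0.6 64.7 25.1]
(256, 175) [0.5248 0.1438 0.0702] tool [-0.6 59.7 21.3]
(240, 172) [0.5279 0.1326 0.0641] tool [-12.2  65.8  21.8]
(200, 140) [0.5264 0.0926 0.0079] tool [-49.9 122.   35.7]
(230, 150) [0.5168 0.121  0.0542] tool [-19.9  75.7  36. ]
```

View pics/w7e.png

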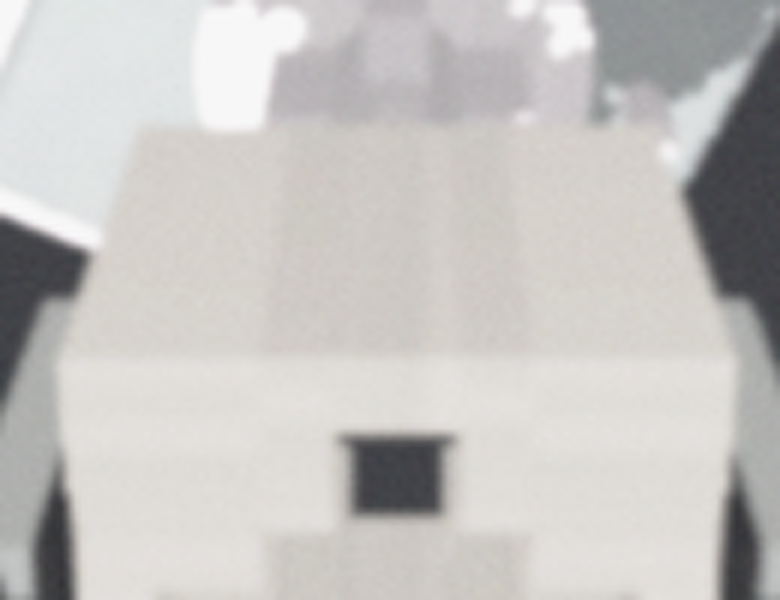

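Call:
drive_tool(plan="-1 0 8 0 0 0 0; -1 0 8 0 0 0 0; -1 0 4 0 0 0 0; -1 0 0 0 0 0 0; -1 0 0 0 0 0 0")

```text
clock: 15.2
tcp_pos: [0.5446, 0.151, 0.1084]
orientation: [-0.415, 0.416, 0.572, -0.572]
wrist_force: [0.3, -0.9, -3.2]
finger_gap: 0.043
```

```bash
python3 - <<'E'
from h import *
go([0.5447,0.1511,0.105],108,1,-1)
import pickle
p,R,s=pose();pickle.dump((p,R),open('p8.pkl','wb'));print(s['wrist_force'])
c,b,d=snap('wrist','w8');pickle.dump(c,open('w8.pkl','wb'));crop(b,170,120,130,100,6,'w8c')
c,b,d=snap('side','s4');pickle.dump(c,open('s4.pkl','wb'));crop(b,220,140,60,60,10,'s4c')
E
```

```text
yaw now 108.06 tilt fix [ 0.08  0.   -0.05] pos [0.5446 0.151  0.1084] clock 15.2 j6 -0.186 gap 0.04304500859180191
-1 0.1 3.4 -0.1 0 0.1 0
[ 0.29359746 -0.89235084 -3.16342817]
```

View pics/w8c.png

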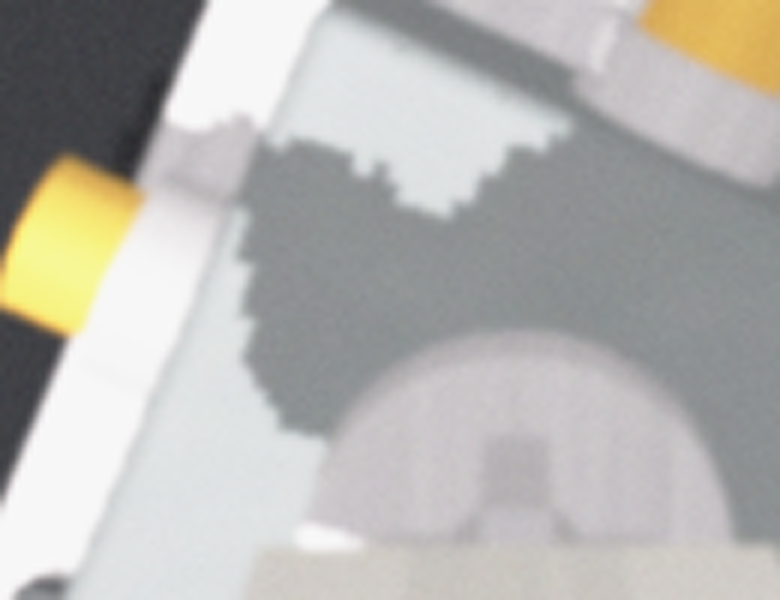

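View pics/s4c.png

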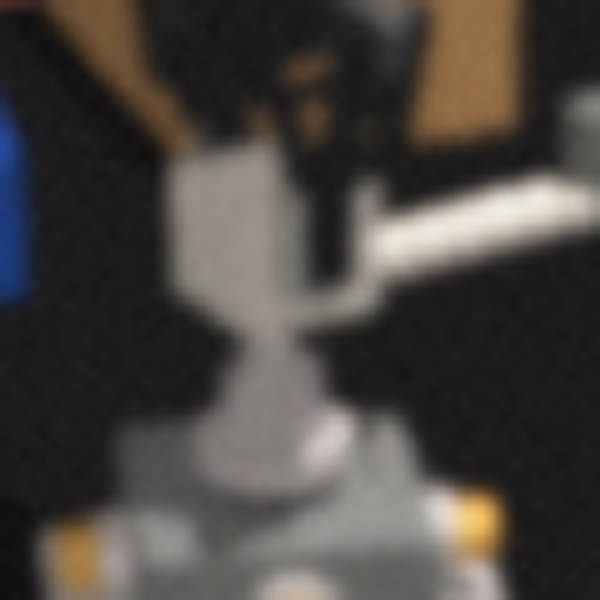

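```bash
python3 - <<'E'
from h import *
import pickle
c=pickle.load(open('w8.pkl','rb'));p,R=pickle.load(open('p8.pkl','rb'))
f=lambda q:((q[0]+.5)/6-.5+170,(q[1]+.5)/6-.5+120)
T=lambda X:(R.T@(X-p)*1e3).round(2)
for n,q in [('top inner',(528,350)),('spl base L',(484,438)),('spl base R',(550,438))]:
    print(n,T(at(c,*f(q),.07)))
for n,q in [('hub bl',(258,548))]: print(n,T(at(c,*f(q),p[2]+.0057)))
b=cv2.imread('pics/w8.png');d=np.load('pics/w8_d.npy')
u=258
for v in range(172,186):
    o,r=ray(c,u,v);print(v,T(o+r*d[v,u]),(o+r*d[v,u])[2].round(4))
for v in range(212,240,6):
    o,r=ray(c,u,v);print(v,T(o+r*d[v,u]))
crop(b,210,165,100,70,8,'w8d')
E
```

```text
top inner [ 0.38 38.33 25.31]
spl base L [-4.36 38.35 15.39]
spl base R [ 2.78 38.34 15.39]
hub bl [-22.88  -5.71  20.54]
172 [ 0.76 55.59 24.55] 0.0527
173 [ 0.76 55.11 23.97] 0.0532
174 [ 0.77 55.18 23.23] 0.0531
175 [ 0.7  46.61 24.92] 0.0617
176 [ 0.69 44.3  24.89] 0.064
177 [ 0.68 42.7  24.66] 0.0656
178 [ 0.66 40.81 24.53] 0.0675
179 [ 0.65 38.18 24.63] 0.0701
180 [ 0.65 38.05 24.01] 0.0703
181 [ 0.65 37.61 23.47] 0.0707
182 [ 0.65 37.76 22.75] 0.0706
183 [ 0.65 38.17 21.96] 0.0702
184 [ 0.65 37.91 21.37] 0.0704
185 [ 0.65 37.63 20.78] 0.0707
212 [ 0.34 -8.84 21.23]
218 [  0.28 -16.55  21.32]
224 [  0.24 -23.58  21.39]
230 [  -0.8  -155.41   81.65]
236 [  0.16 -35.53  21.33]
```

View pics/w8d.png

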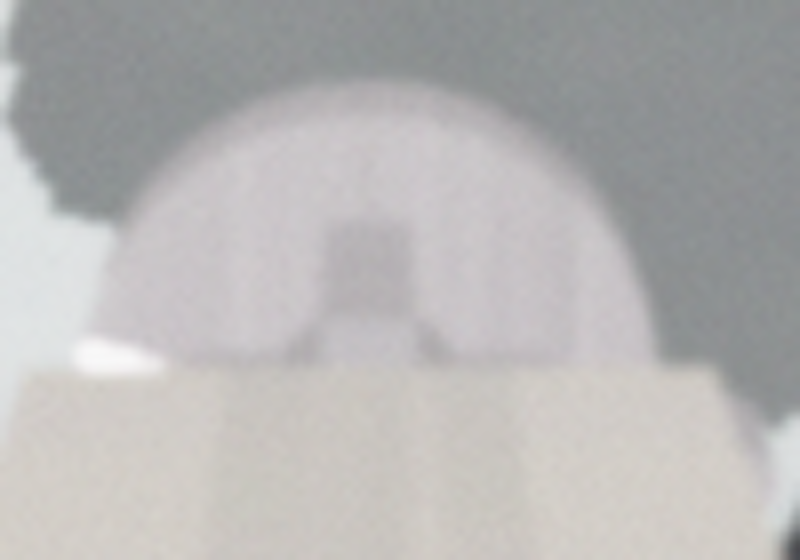

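Call:
drive_tool(plan="-1 0 3 0.8 0 0 0; -1 0 3 0 0 0 0; -1 0 3 0 0 0 0; -1 0 0 0 0 0 0")

```text
clock: 15.8
tcp_pos: [0.5441, 0.1508, 0.0992]
orientation: [-0.415, 0.416, 0.573, -0.572]
wrist_force: [-0.2, 0.2, -2.1]
finger_gap: 0.0434
```

```bash
cat > st.py <<'E'
from h import *
p,R,s=pose()
print('tcp',p.round(4),'under',(p[2]+.0057).round(4),'Ftool',(R.T@s['wrist_force']).round(2),'Mtool',(R.T@s['ft_torque']).round(3),'gap',s['finger_gap'].round(4))
E
python3 st.py
```

```text
Traceback (most recent call last):
  File "st.py", line 3, in <module>
    print('tcp',p.round(4),'under',(p[2]+.0057).round(4),'Ftool',(R.T@s['wrist_force']).round(2),'Mtool',(R.T@s['ft_torque']).round(3),'gap',s['finger_gap'].round(4))
                                                                                                                                             ^^^^^^^^^^^^^^^^^^^^^
AttributeError: 'float' object has no attribute 'round'
```

Underside is at 0.105 m. Continuing down gently over the cone.

Call:
drive_tool(plan="-1 0 2 0 0 0 0; -1 0 2 0 0 0 0; -1 0 0 0 0 0 0")

```text
clock: 16.18
tcp_pos: [0.5441, 0.1508, 0.0949]
orientation: [-0.415, 0.416, 0.573, -0.572]
wrist_force: [0.4, -0.1, -3.0]
finger_gap: 0.0431
```

```bash
sed -i "s/,'gap',.*/)/" st.py; python3 st.py
```

```text
tcp [0.5441 0.1508 0.0949] under 0.1006 Ftool [-0.23  2.99 -0.28] Mtool [ 0.086 -0.023  0.071]
```

Call:
drive_tool(plan="-1 0 2 0 0 0 0; -1 0 2 0 0 0 0; -1 0 0 0 0 0 0")

```text
clock: 16.55
tcp_pos: [0.5441, 0.1508, 0.0906]
orientation: [-0.415, 0.416, 0.573, -0.572]
wrist_force: [-0.4, -0.1, -2.2]
finger_gap: 0.0429
```

```bash
python3 st.py
```

```text
tcp [0.5441 0.1508 0.0906] under 0.0963 Ftool [0.02 2.19 0.39] Mtool [ 0.074 -0.013  0.038]
```

Call:
drive_tool(plan="-1 0 1.5 0 0 0 0; -1 0 1.5 0 0 0 0; -1 0 1 0 0 0 0; -1 0 0 0 0 0 0")

```text
clock: 17.05
tcp_pos: [0.5442, 0.1508, 0.0864]
orientation: [-0.415, 0.416, 0.573, -0.572]
wrist_force: [-0.7, -0.1, -2.8]
finger_gap: 0.043
```

```bash
python3 st.py
```

```text
tcp [0.5442 0.1508 0.0864] under 0.0921 Ftool [0.09 2.79 0.73] Mtool [ 0.015 -0.029 -0.035]
```

Call:
drive_tool(plan="-1 0 1 0 0 0 0; -1 0 1 0 0 0 0; -1 0 0 0 0 0 0")

```text
clock: 17.42
tcp_pos: [0.5444, 0.1508, 0.0861]
orientation: [-0.414, 0.416, 0.573, -0.572]
wrist_force: [-1.8, -0.3, -0.7]
finger_gap: 0.0432
```

```bash
python3 st.py
```

```text
tcp [0.5444 0.1508 0.0861] under 0.0918 Ftool [0.25 0.68 1.83] Mtool [ 0.328  0.016 -0.024]
```

Call:
drive_tool(plan="-1 0 1 0.7 0 0 0; -1 0 1 0 0 0 0; -1 0 1 0 0 0 0")

```text
clock: 17.8
tcp_pos: [0.5446, 0.1509, 0.0856]
orientation: [-0.413, 0.417, 0.574, -0.571]
wrist_force: [-3.9, -1.0, 8.2]
finger_gap: 0.0435
```

```bash
python3 st.py
```

```text
tcp [0.5446 0.1509 0.0856] under 0.0913 Ftool [ 0.26 -8.21  3.92] Mtool [ 1.023  0.007 -0.114]
```

```bash
python3 - <<'E'
from h import *
import pickle
go([0.5441,0.1507,0.088],108,1,-1)
c,b,d=snap('side','s5');crop(b,215,130,70,60,9,'s5c')
c,b,d=snap('wrist','w9');crop(b,180,140,150,120,5,'w9c')
E
python3 st.py
```

```text
yaw now 108.08 tilt fix [ 0.4   0.   -0.11] pos [0.5446 0.1509 0.0856] clock 17.8 j6 -0.187 gap 0.04350215278522918
-1 -0.0 -2.4 0.5 0 0.1 0
tcp [0.5446 0.1508 0.0856] under 0.0913 Ftool [ 1.04 -7.93  3.48] Mtool [ 0.88  -0.01  -0.143]
```

View pics/s5c.png

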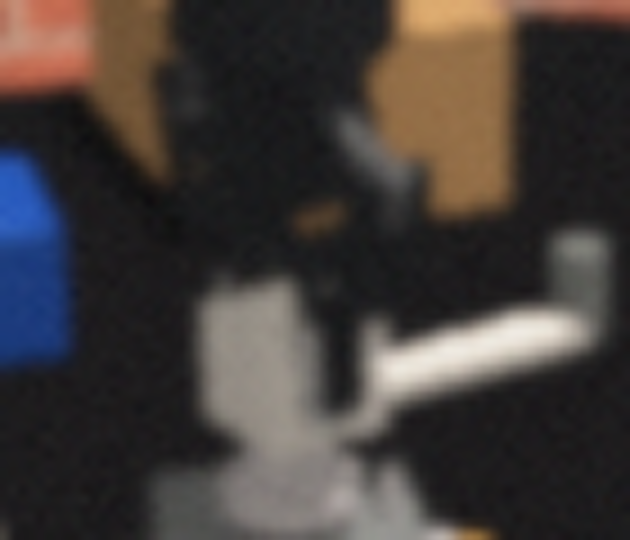

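View pics/w9c.png

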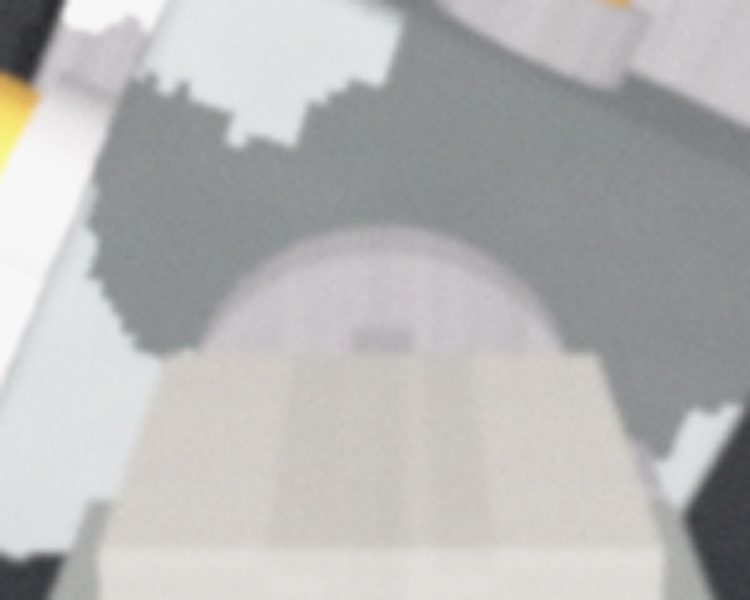

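Call:
drive_tool(plan="-1 0 -1.5 1 0.4 0 -0.1; -1 0 0 0 0 0 0")

```text
clock: 18.15
tcp_pos: [0.5436, 0.1505, 0.0866]
orientation: [0.415, -0.415, -0.572, 0.572]
wrist_force: [0.4, -0.3, -2.8]
finger_gap: 0.0435
```

```bash
python3 st.py; python3 - <<'E'
from h import *
go([0.5441,0.1507,0.088],108,1,-1)
E
```

```text
tcp [0.5436 0.1505 0.0866] under 0.0923 Ftool [-0.44  2.75 -0.27] Mtool [ 0.039 -0.013  0.021]
yaw now 108.07 tilt fix [-0.02 -0.   -0.01] pos [0.5436 0.1505 0.0866] clock 18.15 j6 -0.188 gap 0.04353625218376446
-1 0.1 -1.4 -0.5 0 0.1 0
```

Call:
drive_tool(plan="-1 0 1 0 0 0 0; -1 0 1 0 0 0 0")

```text
clock: 18.4
tcp_pos: [0.5433, 0.1504, 0.0835]
orientation: [0.416, -0.415, -0.572, 0.573]
wrist_force: [-0.5, 0.5, -2.3]
finger_gap: 0.0436
```

```bash
python3 st.py
```

```text
tcp [0.5433 0.1504 0.0835] under 0.0892 Ftool [0.66 2.34 0.27] Mtool [ 0.055  0.006 -0.051]
```

The slots have matched: the underside is at 0.089 m, below the spline tops, with no contact force. Lowering it home.

Call:
drive_tool(plan="-1 0 2 0 0 0 0; -1 0 2 0 0 0 0; -1 0 2 0 0 0 0; -1 0 0 0 0 0 0")

```text
clock: 18.9
tcp_pos: [0.5429, 0.1503, 0.0764]
orientation: [0.416, -0.415, -0.572, 0.573]
wrist_force: [0.3, 0.3, -2.8]
finger_gap: 0.043
```

```bash
python3 st.py
```

```text
tcp [0.5429 0.1503 0.0764] under 0.0821 Ftool [ 0.2   2.82 -0.41] Mtool [0.037 0.033 0.06 ]
```

Call:
drive_tool(plan="-1 0 2 0 0 0 0; -1 0 2 0 0 0 0; -1 0 2 0 0 0 0; -1 0 0 0 0 0 0")

```text
clock: 19.4
tcp_pos: [0.543, 0.1504, 0.07]
orientation: [0.416, -0.415, -0.572, 0.573]
wrist_force: [0.3, 1.0, -3.1]
finger_gap: 0.0432
```

```bash
python3 st.py
```

```text
tcp [0.543  0.1504 0.07  ] under 0.0757 Ftool [ 0.89  3.12 -0.58] Mtool [ 0.082 -0.007  0.023]
```

Call:
drive_tool(plan="-1 0 1.5 -0.2 0 0 0; -1 0 1.5 0 0 0 0; -1 0 1.5 0 0 0 0; -1 0 0 0 0 0 0")

```text
clock: 19.9
tcp_pos: [0.5432, 0.1504, 0.0653]
orientation: [0.416, -0.415, -0.572, 0.573]
wrist_force: [0.1, 0.0, -3.0]
finger_gap: 0.0433
```

```bash
python3 st.py
```

```text
tcp [0.5432 0.1504 0.0653] under 0.071 Ftool [ 0.01  2.96 -0.1 ] Mtool [ 0.055  0.028 -0.021]
```

Call:
drive_tool(plan="-1 0 1 0 0 0 0; -1 0 1 0 0 0 0; -1 0 0 0 0 0 0")

```text
clock: 20.27
tcp_pos: [0.5435, 0.1505, 0.0644]
orientation: [0.416, -0.415, -0.572, 0.573]
wrist_force: [0.3, -0.3, -3.2]
finger_gap: 0.0433
```

```bash
python3 st.py
```

```text
tcp [0.5435 0.1505 0.0644] under 0.0701 Ftool [-0.36  3.2  -0.25] Mtool [ 0.073 -0.033  0.027]
```

Call:
drive_tool(plan="-1 0 0 0 0 -2 0; -1 0 0 0 0 -3 0; -1 0 0 0 0 -3 0; -1 0 0 0 0 -3 0")

```text
clock: 20.78
tcp_pos: [0.5429, 0.1502, 0.0643]
orientation: [0.356, -0.355, -0.611, 0.612]
wrist_force: [-1.2, -0.5, -1.5]
finger_gap: 0.0435
```

```bash
cat >> st.py <<'E'
go([0.5436,0.1506,0.0643],173,1,-1)
E
python3 st.py
```

```text
tcp [0.5429 0.1502 0.0643] under 0.07 Ftool [0.16 1.55 1.28] Mtool [ 0.2    0.192 -0.034]
yaw now 119.63 tilt fix [-0.13  0.    0.02] pos [0.5429 0.1502 0.0643] clock 20.77 j6 -0.389 gap 0.04352869456164556
-1 0.0 0.0 -0.8 0 -53.4 0
```

Call:
drive_tool(plan="-1 0 0 -0.5 0 -4 0; -1 0 0 0 0 -4 0; -1 0 0 0 0 -4 0; -1 0 0 0 0 -4 0; -1 0 0 0 0 -4 0")

```text
clock: 21.4
tcp_pos: [0.5431, 0.1499, 0.0643]
orientation: [0.239, -0.238, -0.665, 0.666]
wrist_force: [-0.4, -0.1, -1.1]
finger_gap: 0.0432
```

```bash
python3 st.py
```

```text
tcp [0.5431 0.1499 0.0643] under 0.07 Ftool [0.24 1.11 0.3 ] Mtool [0.115 0.151 0.003]
yaw now 140.55 tilt fix [-0.16  0.    0.07] pos [0.5431 0.1499 0.0643] clock 21.4 j6 -0.755 gap 0.04318299752943642
-1 0.1 -0.0 -0.8 0 -32.4 0
```

Call:
drive_tool(plan="-1 0 0 -0.5 0 -4 0; -1 0 0 0 0 -4 0; -1 0 0 0 0 -4 0; -1 0 0 0 0 -4 0; -1 0 0 0 0 -4 0")

```text
clock: 22.02
tcp_pos: [0.5434, 0.1497, 0.0643]
orientation: [0.115, -0.113, -0.697, 0.699]
wrist_force: [-0.3, 0.3, -0.2]
finger_gap: 0.0436
```

```bash
python3 st.py
```

```text
tcp [0.5434 0.1497 0.0643] under 0.07 Ftool [ 0.39  0.2  -0.22] Mtool [ 0.05   0.184 -0.091]
yaw now 161.48 tilt fix [-0.18  0.    0.11] pos [0.5434 0.1497 0.0643] clock 22.02 j6 -1.12 gap 0.04355881436734332
-1 0.1 -0.0 -0.9 0 -11.5 0
```

Now in small steps toward the stop.

Call:
drive_tool(plan="-1 0 0 -0.3 0 -2 0; -1 0 0 0 0 -2 0; -1 0 0 0 0 -2 0")

```text
clock: 22.4
tcp_pos: [0.5436, 0.1497, 0.0643]
orientation: [0.076, -0.074, -0.702, 0.704]
wrist_force: [-0.8, 0.0, -1.2]
finger_gap: 0.0428
```

```bash
python3 st.py
```

```text
tcp [0.5436 0.1497 0.0643] under 0.07 Ftool [0.73 1.25 0.15] Mtool [ 0.07   0.201 -0.136]
yaw now 167.87 tilt fix [-0.19  0.    0.13] pos [0.5436 0.1497 0.0643] clock 22.4 j6 -1.231 gap 0.04284813624691774
-1 0.2 -0.0 -0.9 0 -5.1 0
```

Call:
drive_tool(plan="-1 0 0 0 0 -1.5 0; -1 0 0 0 0 -1 0")

```text
clock: 22.65
tcp_pos: [0.5436, 0.1497, 0.0643]
orientation: [0.059, -0.057, -0.704, 0.706]
wrist_force: [-1.2, 0.5, -0.4]
finger_gap: 0.0432
```

```bash
python3 st.py
```

```text
tcp [0.5436 0.1497 0.0643] under 0.07 Ftool [ 1.29  0.44 -0.26] Mtool [ 0.09   0.156 -0.112]
yaw now 170.56 tilt fix [-0.18  0.    0.13] pos [0.5436 0.1497 0.0643] clock 22.65 j6 -1.278 gap 0.04316408421823121
-1 0.1 -0.0 -0.9 0 -2.4 0
```

Call:
drive_tool(plan="-1 0 0 0 0 -1 0; -1 0 0 0 0 -1 0")

```text
clock: 22.9
tcp_pos: [0.5436, 0.1497, 0.0643]
orientation: [0.046, -0.044, -0.705, 0.707]
wrist_force: [-0.1, -0.5, -0.8]
finger_gap: 0.043
```

```bash
python3 st.py
```

```text
tcp [0.5436 0.1497 0.0643] under 0.07 Ftool [0.07 0.83 0.48] Mtool [ 0.128  0.145 -0.119]
yaw now 172.69 tilt fix [-0.18  0.    0.13] pos [0.5436 0.1497 0.0643] clock 22.9 j6 -1.316 gap 0.043048279656830196
-1 0.1 -0.0 -0.9 0 -0.3 0
```

Call:
drive_tool(plan="-1 0 0 0 0 -1 0")

```text
clock: 23.02
tcp_pos: [0.5436, 0.1497, 0.0643]
orientation: [0.039, -0.038, -0.705, 0.707]
wrist_force: [-0.6, -0.6, -0.7]
finger_gap: 0.043
```

```bash
python3 st.py
```

```text
tcp [0.5436 0.1497 0.0643] under 0.07 Ftool [0.49 0.71 0.69] Mtool [ 0.048  0.5   -0.126]
yaw now 173.74 tilt fix [-0.17  0.    0.14] pos [0.5436 0.1497 0.0643] clock 23.02 j6 -1.334 gap 0.04302464880735178
-1 0.1 -0.0 -0.9 0 0.7 0
```

The effort rose to 0.5 N m, so this is the stop. Easing off and releasing.

Call:
drive_tool(plan="-1 0 0 0 0 0.2 0; -1 0 0 0 0 0 0; 1 0 0 0 0 0 0; 1 0 0 0 0 0 0; 1 0 0 0 0 0 0; 1 0 0 0 0 0 0; 1 0 0 0 0 0 0; 1 0 0 0 0 0 0")

```text
clock: 24.02
tcp_pos: [0.545, 0.1501, 0.065]
orientation: [0.039, -0.039, -0.705, 0.707]
wrist_force: [-0.7, -1.1, 0.4]
finger_gap: 0.0854
```

```bash
python3 st.py; python3 - <<'E'
from h import *
c,b,d=snap('wrist','w10')
E
```

```text
tcp [0.545  0.1501 0.065 ] under 0.0707 Ftool [ 0.53 -0.42  1.16] Mtool [-0.006  0.01   0.02 ]
yaw now 173.61 tilt fix [-0.12 -0.   -0.01] pos [0.545  0.1501 0.065 ] clock 24.02 j6 -1.331 gap 0.08542946319137584
-1 1.4 0.7 -0.4 0 0.6 0
```

View pics/w10.png

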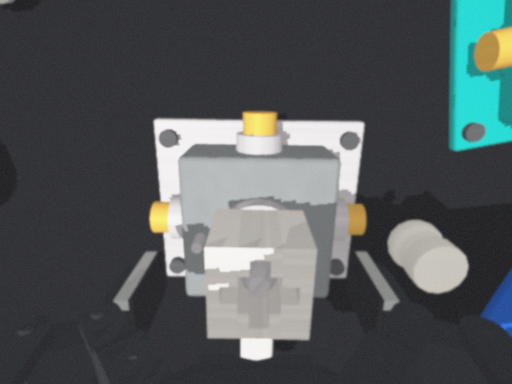

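Call:
drive_tool(plan="1 0 -6 0 0 0 0; 1 0 -12 0 0 0 0; 1 0 -20 0 0 0 0; 1 0 -30 0 0 0 0; 1 0 -30 0 0 0 0; 1 0 -30 20 0 0 0; 1 0 0 40 0 0 0; 1 0 0 40 0 0 0")

```text
clock: 25.08
tcp_pos: [0.5351, 0.0511, 0.2041]
orientation: [0.035, -0.04, -0.706, 0.707]
wrist_force: [0.2, -0.2, -0.3]
finger_gap: 0.0854
```

```bash
python3 st.py
```

```text
tcp [0.5351 0.0511 0.2041] under 0.2098 Ftool [-0.22  0.31  0.16] Mtool [-0.028  0.012  0.022]
yaw now 173.93 tilt fix [-0.08 -0.   -0.38] pos [0.5351 0.0511 0.2041] clock 25.07 j6 -1.518 gap 0.08541009917893196
-1 2 140 -100 0 0.9 0
```

Call:
drive_tool(plan="1 0 0 45 0 0 0; 1 0 0 45 0 0 0; 1 0 0 45 0 0 0; 1 0 0 45 0 0 0; 1 0 0 0 0 0 0; 1 0 0 0 0 0 0; 1 0 0 0 0 0 0")

```text
clock: 25.95
tcp_pos: [0.5164, -0.1351, 0.2117]
orientation: [0.033, -0.044, -0.705, 0.707]
wrist_force: [0.2, 0.3, 0.5]
finger_gap: 0.0853
```

```bash
python3 - <<'E'
from h import *
c,b,d=snap('top','t2');crop(b,140,150,120,100,6,'t2c')
# expected grip top at stop mark
t=np.radians(83.3);print([((q-[140,150]+.5)*6-.5).round() for q in proj(c,[[.5437+.118*np.cos(t),.1505+.118*np.sin(t),.106],[.5437,.1505,.11]])])
c2,b2,d2=snap('side','s6');crop(b2,190,130,110,90,7,'s6c')
E
```

```text
[array([228., 261.]), array([463., 282.])]
```

View pics/t2c.png

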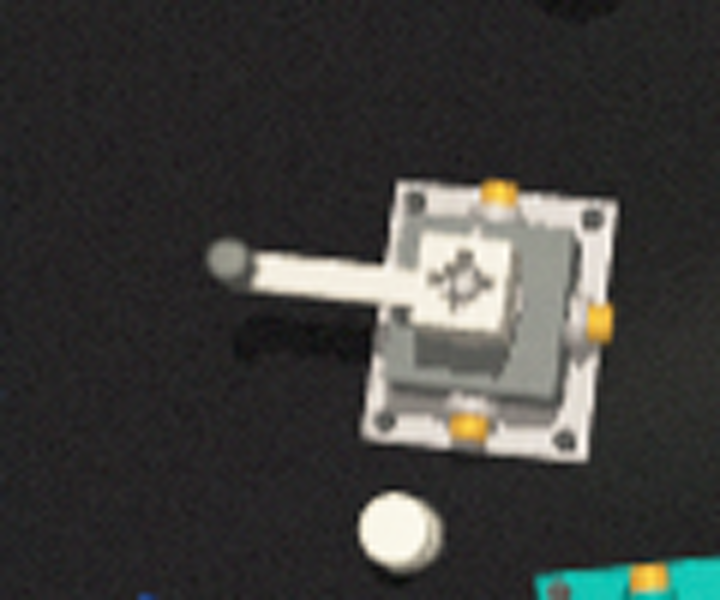

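View pics/s6c.png

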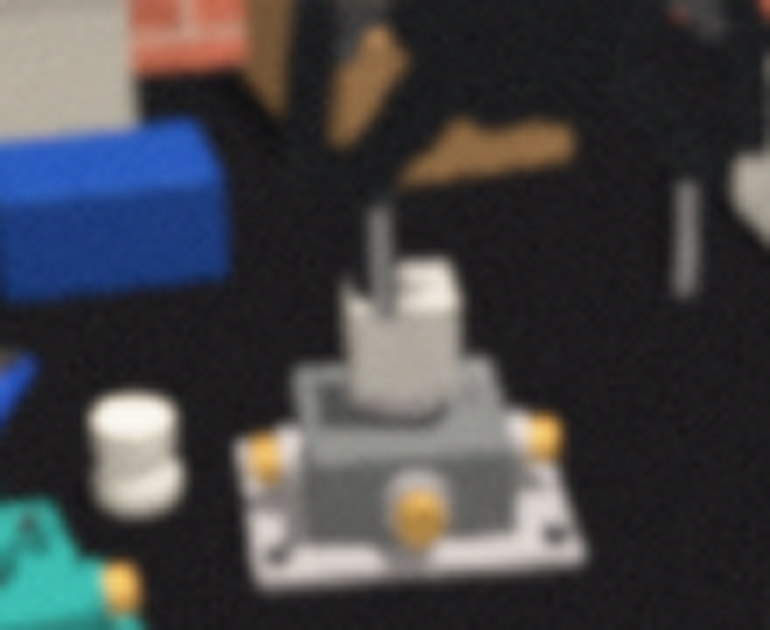

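The top view shows the end grip at crop (230, 260), against (228, 261) predicted for the stop mark. The hub is centred and seated, and the gripper is well clear.

```bash
python3 - <<'E'
from h import *
p,R,s=pose();print(s['qvel'].round(3),s['wrist_force'].round(2));print(job.hand_in())
E
```

```text
[ 0.002  0.003 -0.003 -0.002 -0.003 -0.001] [ 0.14 -0.3  -0.43]
the job is handed in; nothing more can be done
None
```

The lever is back on the stem, turned to its anticlockwise stop and released. I handed the job in at about 26 s; the hand-in reported no verdict.

**What I did**
- **Fitting:** I matched the lever's arm to the nib at about 18° in the world frame. I felt for the splines with roughly 11 N of contact at most, and they engaged after a shift of about 1 mm. The hub then went down with almost no force to about 70 mm.
- **Turning:** The stem turned at 0.15–0.2 N m. At about 65° the effort rose to 0.5 N m, which I took as the stop. I eased off, opened the gripper and backed away.

**Last checks**
- **Final position:** In the top view the end grip is within about 1 pixel (roughly 1 mm) of the expected stop mark. The hub is centred on the stem.
- **Bystanders:** The pot is unmoved in the last pictures. I did not re-measure the other bystanders one by one, but I felt no unexpected contact.

**What failed or disagreed**
- **First grasp:** The first grasp closed above the hub on nothing. The real fingertips sit about 37 mm farther back than the stated overhang, so I went lower and gripped again.
- **Stem position:** Two camera views put the stem a few mm apart. Part of this was my mistake: I had fitted the collar's lower edge as its top rim. I settled the position by touch.

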